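Fetch the bottom printing block from the weighted pile

ROBOT

A 7-joint arm with a two-finger parallel gripper is mounted at the origin on a cart in front of the work surface, level with it; the furniture and walls round the work are solid. World frame = base frame: x ahead of the robot, y to its left, z up, the work surface at z = 0. Lengths are in m, angles in rad, forces in N, time in s.
With the tool pointing down it reaches from about 0.425 to 0.875 m from the base axis. Payload 9.9 kg.
Tool frame: the origin (TCP) lies midway between the tips of the shut fingers; the grasp point (between the pads) lies 19 mm behind it; z points along the fingers, x is the direction in which the jaws open and shut, and the axes are right-handed (so a half turn about z gives the same grasp; the last joint's range is limited). The gripper opens to 85 mm and grips with 20 to 120 N. Pads are 22 mm wide; open, the fingers measure 114 mm over their backs; the gripper's body (76 mm by 85 mm) begins 54 mm behind the grasp point. The pads swing forward as they close: fully open they stand 13 mm farther back than shut.
Start: joints at [1.038, 0.576, 0.025, 1.437, -0.015, 1.129, -0.057], TCP at [0.293, -0.608, 0.231] pointing down, gripper open.
Joint ranges: [-2.76, 2.76], [-0.34, 2.15], [-1.52, 1.57], [0.19, 2.46], [-1.09, 4.23], [0.17, 1.99], [-2.82, 2.82]. Speed limits (rad/s): [2.22, 2.22, 3.01, 3.01, 3.14, 3.14, 3.14].

INTERFACE

Orientations are given as a unit quaternion [x, y, z, w].
In Python, from rig import ctrl gives the robot as it stands.
- The arm moves only by the shell command python3 -m creep 'ROWS'. ROWS is JSON, a list of rows, each a list of 7 numbers: the shift along the tool's x, y, z in m, then the turn, a rotation vector about the tool's x, y, z in degrees, then the opening, from 0 (shut) to 1 (fully open). In form: [[tx, ty, tz, wx, wy, wz, gripper], ...]. A call has exactly 5 rows; each row is the pose to reach, as a shift and turn from the pose commanded when the call began, along the tool's axes at that moment; what a row does not reach only later rows make up. A row lasts 1/12 s, in which the tool goes at most 41.7 mm and 7.16 degrees, less where a joint would pass 70% of its speed; a pose out of reach is approached as far as the arm can. A call with a gripper value outside its range is refused whole. The fingers move at their own pace and stop on an object; the grip force is fixed at half the most. Time passes only in rows, so rows that repeat a pose let the fingers close, or fill a call up. It gives the time, the measured TCP pose, the force and the opening at its end, in the units of the state.
- ctrl.sense(): the state, without advancing time (a new reading comes with each control period).
- ctrl.get_image(name): name is "side" or "top" or "wrist"; returns a dict with "img" (480x640x3 uint8, blue, green, red), "depth" (480x640 float32, m along the optical axis (not along the pixel's ray), 0 where there is no reading), "intrinsics" (3x3 intrinsics, pixels), "R" (3x3) and "t" (3): a world point X has camera coordinates R X + t; the wrist camera has in their place "mount" (4x4, takes a point from camera to tool coordinates, whose origin is the TCP and whose axes are the tool frame's). Camera axes: x right, y down, z forward; pixel columns grow to the right and rows downward; lengths in m; the calibration is good to about 2 mm. A picture is of the moment at which its call begins: read the wrist's pose just before it.
- ctrl.sign_off(): hands the job in, once; it reports no verdict.
The state is a dict: "time_s": time; "qpos": joint angles; "qvel": joint speeds; "effort": joint torques, N m; "tcp_pos": TCP position; "orientation": TCP orientation; "contact_force": force on the tool from outside, world axes, zero at the start; "torque": the same for the moment, N m; "gripper_width": finger opening in m.
Only numpy, scipy, OpenCV 4.12 (cv2) and the standard library are available. Lean on these libraries where they do the work, as an engineer would, in place of code of your own. Each camera call takes 0.05 s, during which the arm holds its last target.

TASK

The copper-faced printing block lies at the bottom of the pile on the blue felt-topped bed. First move the black weight to the green mat, then lift the grey-faced block off and lay it on the mat beside the weight, without shifting the copper block beneath. Then lay the copper block flat in the middle of the steel galley, lengthwise, put the grey block back flat on the middle of the bed, lengthwise, and stand the weight on the middle of the grey block again; leave the red tin and the plain wooden sanding block where they are.

Things in the scene. Friction and masses are not known exactly. Their poses are not given: they have to be found in the camera images.
- bed: Storage bed, fixed: flat dark wooden board 110 x 190 mm with a blue felt pad (92 x 172 mm) in its top; the felt surface is 12 mm above the bench. Origin at the centre of its underside, on the bench; y along the 190 mm length, z up. At the start the pile lies on it: copper block lengthwise at the bottom, grey block across it, weight on top.
- mat: Side mat, fixed: green cutting mat with a fine white grid, 190 x 160 mm, 3 mm thick, empty at the start. Origin at the centre of its underside, on the bench; x along the 190 mm side, y along the 160 mm side, z up.
- galley: Steel galley, fixed: shallow steel tray, outside 138 x 172 mm, inner floor 126 x 160 mm and 3 mm above the bench, walls rise 8 mm above the floor; a white outline (64 x 134 mm) marks the middle. Empty at the start. Origin at the centre of its underside, on the bench; y along the 172 mm length, z up.
- copper_block_mid (a point): Centre (half-way up) of the loose copper-faced printing block: light wooden block 60 x 130 x 22 mm with a copper sheet with three ring motifs on top, about 0.25 kg. x across the 60 mm width, y along the 130 mm length, z up; 11 mm from the centre to top and underside. At the start it lies on the felt at the bottom of the pile, its two ends showing.
- grey_block_mid (a point): Centre (half-way up) of the loose grey-faced printing block: the same wooden block 60 x 130 x 22 mm with a grey metal sheet with nine parallel bars on top, about 0.25 kg. x across the 60 mm width, y along the 130 mm length, z up; 11 mm from the centre to top and underside. At the start it lies roughly crosswise on top of the copper block.
- weight_mid (a point): Centre (half-way up, 37 mm above its foot) of the loose black cast-iron weight, 0.6 to 0.95 kg: round body 60 mm in diameter up to 53 mm above the foot, then a knob 24 mm wide, whose top is 74 mm above the foot. z up. At the start it stands on the middle of the grey block.
- red_tin_mid (a point): Centre (half-way up) of a red ink tin, 70 mm in diameter, 48 mm high; loose, not part of the job.
- sanding_block_mid (a point): Centre (half-way up) of a plain brown wooden sanding block, 60 x 90 x 45 mm (x, y, z), without metal face; loose, not part of the job.
There are look-alikes about, which are no part of the job. Leave any pink or white look-alike of the part that bears weight_mid alone.

How it is judged:
By the outcome, as a careful person would: the job done as asked, in the order asked, and still so for the second after the job is handed in, with the robot touching nothing.
It also fails if it takes over 141 s, if anything falls off the work surface, if the arm or the gripper's body presses on something with over 40 N, if the wrist force passes 120 N, or if a joint passes its speed limit or range.

## Working session

There is one attempt and no reset: what is moved stays moved. The work goes in short steps, Python scripts to look and compute and a shell command to move; the robot and the scene stay as the last step left them, time stands still between calls to the robot, and variables do not carry over. Pictures are saved under pics/ and viewed, and the job is handed in when it is done.

```bash
ls; mkdir -p pics; python3 - <<'E'
from rig import ctrl
import cv2
print(ctrl.sense())
for n in ("side","top","wrist"):
    d=ctrl.get_image(n); cv2.imwrite(f"pics/{n}0.png",d["img"])
    print(n,d["intrinsics"].tolist(),[ (k,d[k].tolist()) for k in d if k in("R","t","mount")])
E
```

```text
pics
{'time_s': 0.0, 'qpos': array([ 1.03820518,  0.57650093,  0.02483548,  1.43794807, -0.01497263,
        1.12901261, -0.05652513]), 'qvel': array([-1.45215191e-04,  1.21296979e-03, -6.21503977e-05, -1.42709530e-03,
        8.81579105e-04, -1.60762000e-03,  2.75356243e-04]), 'effort': array([ 3.29341838e-04, -7.65776610e+01,  2.25057989e+00, -2.85977733e+01,
        1.52123056e-02,  1.28142047e-02, -1.77414375e-05]), 'tcp_pos': array([ 0.29265948, -0.6077257 ,  0.23044931]), 'orientation': array([ 8.46729104e-01, -5.32023603e-01, -7.40344277e-04, -4.01633635e-04]), 'contact_force': array([0.64001481, 0.5506125 , 0.02649842]), 'torque': array([0.01223221, 0.01278821, 0.01220102]), 'gripper_width': 0.08562756246230525}
side [[579.944080527175, 0.0, 324.39323461263666], [0.0, 579.944080527175, 238.83129901211092], [0.0, 0.0, 1.0]] [('R', [[-0.9917668749176882, -0.12572577009787478, -0.024320702072493816], [-0.034027164795409744, 0.4418297817758964, -0.896453342897359], [0.12345289738191116, -0.8882451658574675, -0.44247023341559505]]), ('t', [0.561060499777428, 0.08815496620727427, 1.3053686387774035])]
top [[503.93369780170514, 0.0, 310.23710232845315], [0.0, 503.93369780170514, 233.38356726850392], [0.0, 0.0, 1.0]] [('R', [[0.026743671939030725, -0.9991740840244921, 0.030592904815245837], [-0.9947888128433917, -0.029613455887597735, -0.09756157579718132], [0.09838695977035443, -0.02782432468561461, -0.9947591734198465]]), ('t', [-0.03785350331173471, 0.5841718793732523, 1.1922387741163674])]
wrist [[418.88612074654964, 0.0, 322.184293546091], [0.0, 418.88612074654964, 243.9233470382607], [0.0, 0.0, 1.0]] [('mount', [[0.9999999352805973, 7.517172270362663e-05, -0.0003518352034849462, 2.1111398107453994e-07], [4.357701967675676e-05, 0.9454210450252037, 0.3258512631930288, -0.08452318330827227], [0.00035712720655486105, -0.32585125743605975, 0.94542098056236, -0.1427322507856962], [0.0, 0.0, 0.0, 1.0]])]
```

View pics/side0.png

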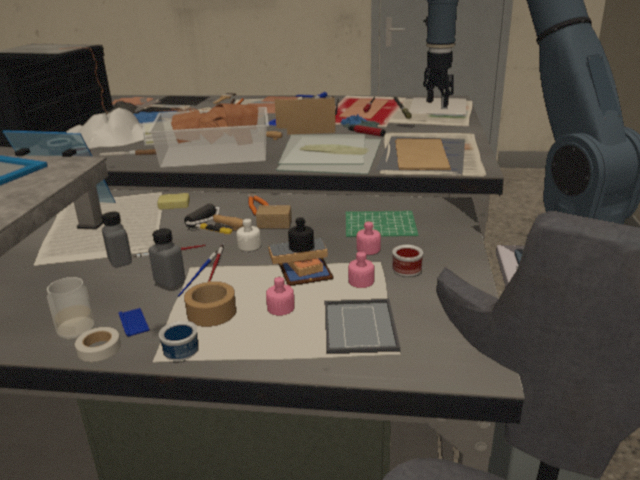

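View pics/top0.png

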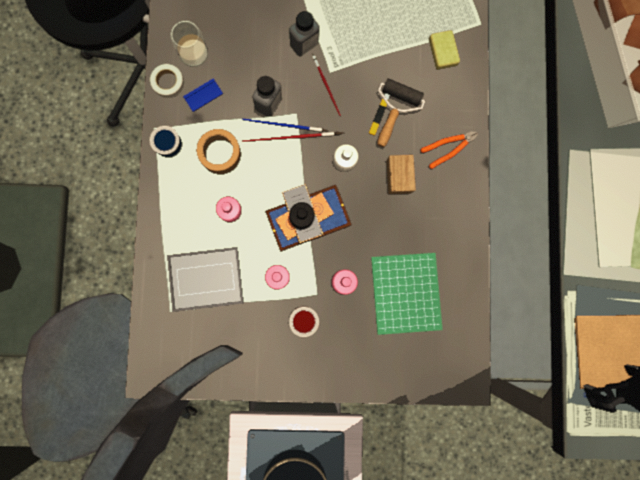

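View pics/wrist0.png

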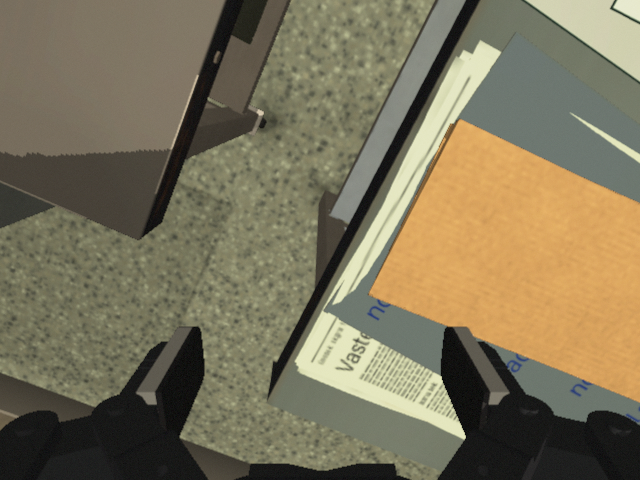

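Top view, candidates for the weight: black at (302,215) on the pile; pink at (228,208), (277,277), (345,282); white at (346,157). Only the black one fits, because it stands on the grey block. I'll confirm in a crop.

```bash
cat > h.py <<'E'
import numpy as np, cv2
from rig import ctrl
from scipy.spatial.transform import Rotation as Rn
def cam(n):
    s=ctrl.sense(); d=ctrl.get_image(n)
    K=d["intrinsics"]
    if n=="wrist":
        T=np.eye(4); T[:3,:3]=Rn.from_quat(s["orientation"]).as_matrix(); T[:3,3]=s["tcp_pos"]
        W=T@d["mount"]; R=W[:3,:3]; c=W[:3,3]
    else:
        R=d["R"].T; c=-R@d["t"]
    return dict(img=d["img"],dep=d["depth"],K=K,R=R,c=c,s=s)
def ray(C,uv):
    uv=np.atleast_2d(np.asarray(uv,float)); v=np.c_[(uv[:,0]-C["K"][0,2])/C["K"][0,0],(uv[:,1]-C["K"][1,2])/C["K"][1,1],np.ones(len(uv))]
    return v@C["R"].T
def onz(C,uv,z):
    r=ray(C,uv); return C["c"]+r*((z-C["c"][2])/r[:,2])[:,None]
def cloud(C):
    h,w=C["dep"].shape; u,v=np.meshgrid(np.arange(w),np.arange(h))
    r=ray(C,np.c_[u.ravel(),v.ravel()]); P=C["c"]+r*C["dep"].reshape(-1,1); P[C["dep"].ravel()==0]=np.nan
    return P.reshape(h,w,3)
def proj(C,X):
    p=(np.atleast_2d(X)-C["c"])@C["R"]; return np.c_[p[:,0]/p[:,2]*C["K"][0,0]+C["K"][0,2],p[:,1]/p[:,2]*C["K"][1,1]+C["K"][1,2]]
def tri(A,ua,B,ub):
    a=ray(A,ua)[0];b=ray(B,ub)[0]; M=np.c_[a,-b]; l=np.linalg.lstsq(M,B["c"]-A["c"],rcond=None)[0]
    p=A["c"]+a*l[0];q=B["c"]+b*l[1]; return (p+q)/2,np.linalg.norm(p-q)
def crop(C,x0,y0,x1,y1,k,name):
    cv2.imwrite("pics/"+name,cv2.resize(C["img"][y0:y1,x0:x1],None,fx=k,fy=k,interpolation=cv2.INTER_CUBIC))
E
python3 - <<'E'
from h import *
T=cam("top");S=cam("side")
crop(T,155,140,455,345,2.6,"topc.png"); crop(S,230,180,430,360,3.3,"sidec.png")
P=cloud(T)
for n,p in dict(knob=(302,212),grey1=(293,196),grey2=(309,235),cop=(320,206),felt=(338,200),felt2=(280,232),mat=(407,293),gal=(206,278),tin=(304,321),sand=(401,172),wh=(346,155),p1=(228,208),p2=(277,277),p3=(345,282)).items(): print(n,P[p[1],p[0]].round(4))
E
```

```text
knob [0.6232 0.0011 0.1247]
grey1 [0.6713 0.023  0.0522]
grey2 [ 0.5787 -0.0178  0.0527]
cop [ 0.652  -0.0431  0.0339]
felt [ 0.6716 -0.0883  0.0135]
felt2 [0.5881 0.0525 0.0101]
mat [ 0.4473 -0.2644  0.0025]
gal [ 0.4707  0.23   -0.0013]
tin [ 0.3757 -0.0119  0.0401]
sand [ 0.7397 -0.2374  0.047 ]
wh [ 0.7715 -0.1005  0.0688]
p1 [0.6343 0.1734 0.0745]
p2 [0.4771 0.054  0.0728]
p3 [ 0.4698 -0.1037  0.0734]
```

View pics/topc.png

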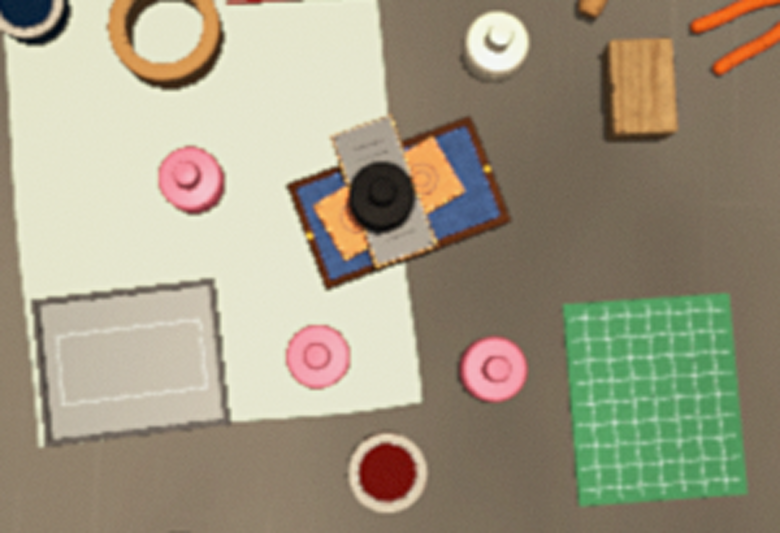

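View pics/sidec.png

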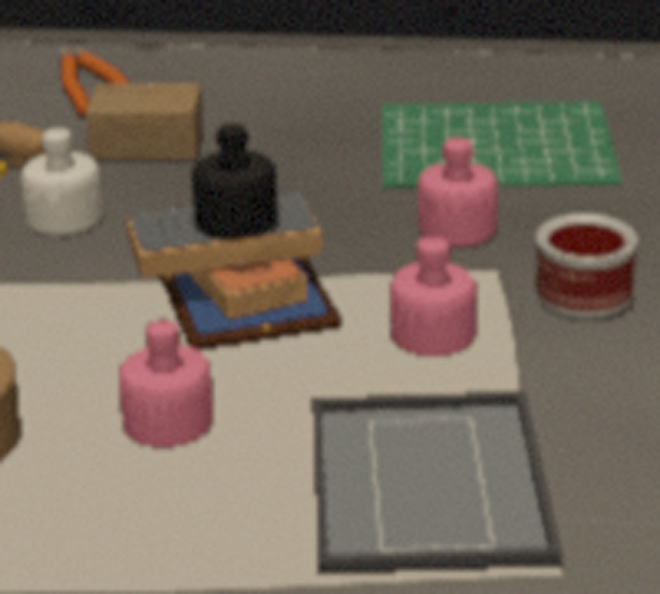

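The crops confirm it: the black weight stands on the grey block, which lies across the copper block on the blue bed. Bed, mat, galley, tin and sanding block are clear too. Next I measure them by colour masks, in both views where possible.

```bash
cat >> h.py <<'E'
def rect(pts):
    # world XY pts (N,2): centre, sizes (short,long), yaw of long axis deg
    (c,(w,h),a)=cv2.minAreaRect((np.asarray(pts)[:,:2]*1000).astype(np.float32))
    if w>h: a-=90; w,h=h,w
    return np.r_[c].round(1),round(w,1),round(h,1),round((a+90)%180,1)
def big(m,box=None):
    m=m.astype(np.uint8)*255
    if box is not None:
        k=np.zeros_like(m); x0,y0,x1,y1=box; k[y0:y1,x0:x1]=1; m=m*k
    cs,_=cv2.findContours(m,cv2.RETR_EXTERNAL,cv2.CHAIN_APPROX_NONE)
    return max(cs,key=cv2.contourArea)[:,0,:].astype(float)
def hsv(C): 
    x=cv2.cvtColor(C["img"],cv2.COLOR_BGR2HSV).astype(int); return x[...,0],x[...,1],x[...,2]
E
python3 - <<'E'
from h import *
for n,mb,gb in (("top",(360,240,455,345),(155,235,255,320)),("side",(330,200,430,245),(310,290,410,360))):
    C=cam(n); h,s,v=hsv(C)
    c=big((h>45)&(h<90)&(s>70),mb); print(n,"mat",rect(onz(C,c,.003)))
    b=big(cv2.dilate((v<150).astype(np.uint8),np.ones((2,2)))>0,gb) 
    print("galley",rect(onz(C,b,.011)),len(b))
    if n=="top":
        c=big((h>105)&(h<125)&(s>90),(260,180,360,255)); print("felt part",rect(onz(C,c,.012)))
        m=((h<15)|(h>170))&(v<110)&(s>80)|((h>105)&(h<125)&(s>90)); c=big(cv2.morphologyEx(m.astype(np.uint8),cv2.MORPH_CLOSE,np.ones((3,3)))>0,(260,180,360,255)); print("bed",rect(onz(C,c,.012)))
    k=big(v<45,(275,200,325,250) if n=="top" else (285,215,320,252)); print("weight px",k.min(0),k.max(0),cv2.minEnclosingCircle(k.astype(np.float32)))
print(ctrl.sense()["tcp_pos"],Rn.from_quat(ctrl.sense()["orientation"]).as_matrix().round(3).tolist())
E
```

```text
top mat (array([ 447.5, -262.6]), 161.6, 191.2, 5.5)
galley (array([473.5, 232.2]), 202.3, 243.1, 91.4) 476
felt part (array([646.9, -64.7]), 61.8, 90.1, 21.7)
bed (array([646.4, -65.7]), 81.5, 110.7, 22.3)
weight px [290. 203.] [313. 228.] ((301.15045166015625, 215.64601135253906), 13.032629013061523)
side mat (array([ 513.4, -249.1]), 51.4, 156.6, 94.0)
galley (array([457.4, 229.7]), 178.0, 256.3, 89.8) 477
weight px [288. 218.] [313. 251.] ((300.5, 235.27420043945312), 17.281522750854492)
[ 0.29283622 -0.60809205  0.23109674] [[0.434, -0.901, -0.0], [-0.901, -0.434, 0.0], [-0.0, 0.0, -1.0]]
```

```bash
python3 -m creep '[[-0.022,-0.032,-0.01,0,0,0,1],[-0.044,-0.064,-0.02,0,0,0,1],[-0.066,-0.096,-0.03,0,0,0,1],[-0.088,-0.128,-0.04,0,0,0,1],[-0.11,-0.16,-0.05,0,0,0,1]]'
python3 -m creep '[[-0.022,-0.032,-0.01,0,0,0,1],[-0.044,-0.064,-0.02,0,0,0,1],[-0.066,-0.096,-0.02,0,0,0,1],[-0.088,-0.128,-0.02,0,0,0,1],[-0.11,-0.16,-0.02,0,0,0,1]]'
python3 -m creep '[[-0.022,-0.032,0,0,0,0,1],[-0.044,-0.064,0,0,0,0,1],[-0.066,-0.096,0,0,0,0,1],[-0.088,-0.128,0,0,0,0,1],[-0.11,-0.16,0,0,0,0,1]]'
```

```text
time_s: 0.77
tcp_pos: [0.3899, -0.438, 0.2818]
orientation: [0.847, -0.532, 0.0, -0.0]
contact_force: [0.7, 0.4, 0.1]
gripper_width: 0.0857
time_s: 1.18
tcp_pos: [0.4864, -0.2694, 0.3018]
orientation: [0.847, -0.532, 0.0, -0.0]
contact_force: [1.5, 0.4, 0.3]
gripper_width: 0.0852
time_s: 1.6
tcp_pos: [0.5828, -0.1008, 0.3015]
orientation: [0.847, -0.532, 0.0, -0.0]
contact_force: [0.9, -1.0, 0.0]
gripper_width: 0.0853
```

```bash
python3 -m creep '[[-0.022,-0.032,0,0,0,0,1],[-0.044,-0.064,0,0,0,0,1],[-0.066,-0.096,0,0,0,0,1],[-0.077,-0.119,0,0,0,0,1],[-0.077,-0.119,0,0,0,0,1]]'
python3 - <<'E'
from h import *
C=cam("wrist"); cv2.imwrite("pics/w1.png",C["img"]); import pickle; pickle.dump(C,open("w1.pkl","wb"))
print(C["s"]["tcp_pos"],C["c"])
E
```

```text
time_s: 2.02
tcp_pos: [0.6578, 0.0257, 0.3003]
orientation: [0.849, -0.529, -0.001, -0.002]
contact_force: [-1.3, 0.4, 0.6]
gripper_width: 0.0853
[0.6577986  0.02573393 0.30031954] [0.7336726  0.06244629 0.44318914]
```

View pics/w1.png

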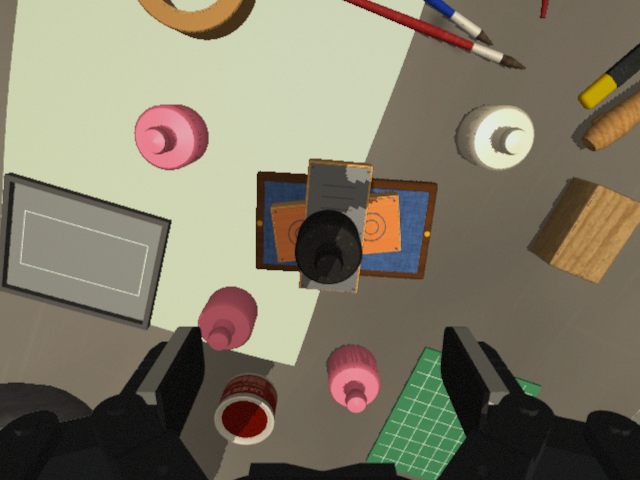

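Wrist view: bed around (346,224), weight body at (328,245), copper ends at (288,232) and (384,226), galley at (85,250), pink look-alikes at (170,137), (228,317) and (353,376), white one at (497,137). I'll measure these now.

```bash
python3 - <<'E'
from h import *; import pickle
C=pickle.load(open("w1.pkl","rb")); h,s,v=hsv(C); P=cloud(C); T=cam("top");PT=cloud(T)
# weight by depth
for n,Q in (("w",P),("t",PT)):
    m=(abs(Q[...,0]-.615)<.07)&(abs(Q[...,1]-.0)<.07)
    for lo,hi in ((.1235,.14),(.102,.112),(.05,.06),(.03,.037)):
        mm=m&(Q[...,2]>lo)&(Q[...,2]<hi); q=Q[mm]
        if len(q)>5: print(n,lo,len(q),q.mean(0).round(4),np.median(q[:,2]).round(4),q.min(0).round(3),q.max(0).round(3), rect(q))
# copper, bed
c=(h>5)&(h<18)&(s>130)&(v>120)
box=(250,150,445,300)
m=c.copy(); k=np.zeros_like(m);k[185:280,255:440]=1; m&=k
pc=np.argwhere(m)[:,::-1]; print("copper",rect(onz(C,pc,.034)))
m=((h>105)&(h<125)&(s>80))|(((h<14)|(h>165))&(v<115)&(s>90)); k[:]=0;k[160:290,250:445]=1
m=(m&k); m=cv2.morphologyEx(m.astype(np.uint8),cv2.MORPH_OPEN,np.ones((2,2)))
pc=np.argwhere(m>0)[:,::-1]; print("bed",rect(onz(C,pc,.012)),pc.min(0),pc.max(0))
m=(h>100)&(h<125)&(s>70);m&=k>0; pc=np.argwhere(cv2.morphologyEx(m.astype(np.uint8),cv2.MORPH_OPEN,np.ones((3,3)))>0)[:,::-1]; print("felt",rect(onz(C,pc,.012)))
crop(C,240,145,450,305,3.7,"w1b.png"); crop(C,0,165,185,335,4,"w1g.png")
for p in ((264,185),(418,265),(230,215),(450,240),(85,225),(30,190),(140,310)): print(p,P[p[1],p[0]].round(4))
E
```

```text
w 0.1235 554 [0.6231 0.0035 0.1282] 0.1285 [ 0.612 -0.008  0.124] [0.633 0.014 0.132] (array([622.7,   3.5]), 21.3, 21.4, 71.1)
w 0.102 403 [0.628  0.0055 0.1038] 0.1028 [ 0.601 -0.023  0.102] [0.646 0.025 0.111] (array([ 6.224e+02, -2.000e-01]), 44.9, 45.7, 72.5)
w 0.05 3583 [0.6485 0.008  0.0559] 0.056 [ 0.561 -0.049  0.051] [0.685 0.052 0.06 ] (array([630.8,   2.4]), 63.1, 130.2, 20.8)
w 0.03 3314 [ 0.6326 -0.0076  0.0339] 0.034 [ 0.569 -0.07   0.03 ] [0.685 0.065 0.037] (array([646.2,   7.2]), 104.0, 129.9, 121.9)
copper (array([624.5,  -5.7]), 100.4, 130.5, 118.4)
bed (array([626.9, -14.6]), 108.7, 187.6, 112.4) [257 173] [438 279]
felt (array([626.3, -13.8]), 91.5, 171.1, 112.4)
(264, 185) [0.6314 0.0815 0.0112]
(418, 265) [ 0.6247 -0.1076  0.0109]
(230, 215) [ 5.820e-01  1.022e-01 -1.000e-04]
(450, 240) [ 0.6639 -0.128   0.0015]
(85, 225) [0.5029 0.2399 0.0043]
(30, 190) [0.5146 0.3034 0.0037]
(140, 310) [0.4294 0.1533 0.0037]
```

View pics/w1b.png

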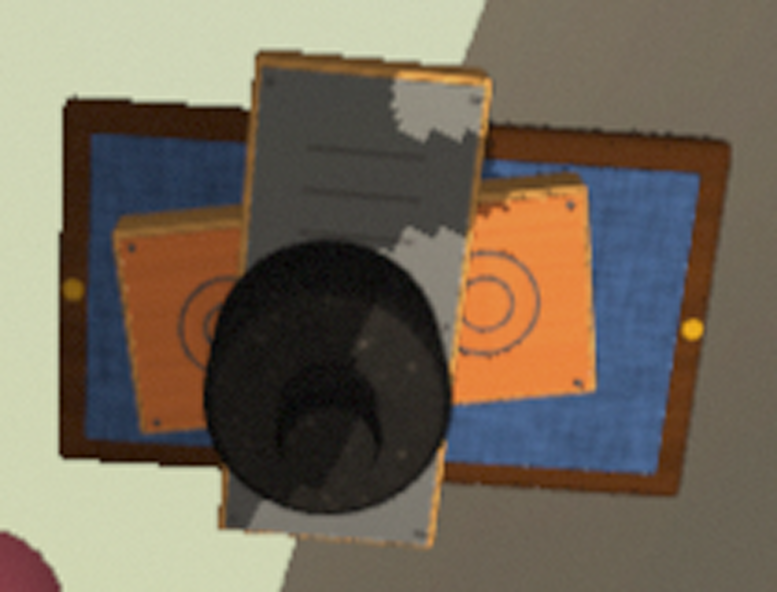

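View pics/w1g.png

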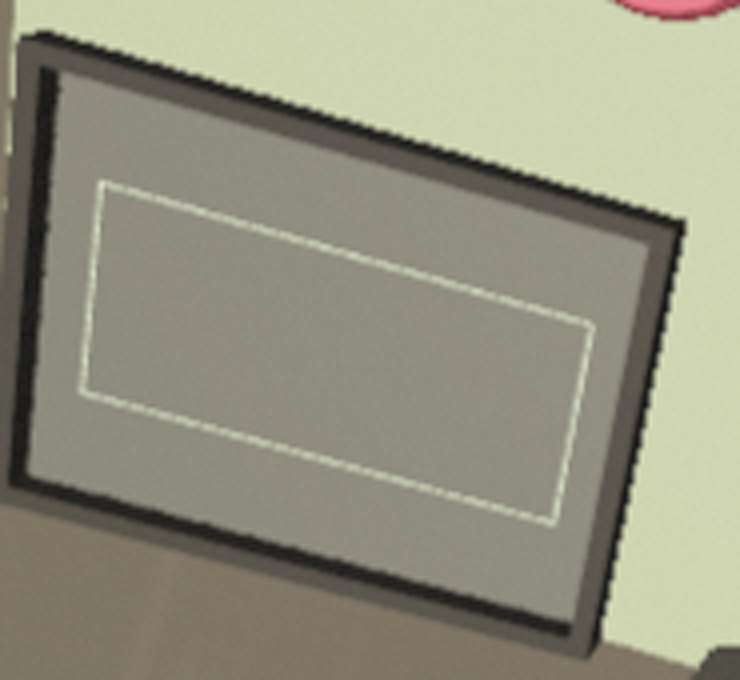

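```bash
python3 - <<'E'
from h import *; import pickle
C=pickle.load(open("w1.pkl","rb")); T=cam("top")
f=lambda L:np.array(L)/3.7+[240,145]-.3
g=f([(258,68),(490,75),(432,545),(222,527)]); c=f([(115,230),(585,187),(597,388),(145,434)])
def info(n,px,z):
    X=onz(C,px,z)[:,:2]*1000; e=np.roll(X,-1,0)-X
    print(n,"ctr",X.mean(0).round(1),"sides",np.linalg.norm(e,axis=1).round(1),"yaws",(np.degrees(np.arctan2(e[:,1],e[:,0]))%180).round(1))
info("grey",g,.056);info("copper",c,.034)
info("bed",f([(66,98),(731,143),(680,495),(62,458)]),.012)
o=np.array([(101,181),(595,324),(556,523),(82,392)])/4+[0,165]-.3
info("galley line",o,.003)
# two-view heights
ft=lambda a:np.array(a)/2.6+[155,140]-.3
for n,a,b in (("knob",f([(328,428)]),ft([(383,190)])),("greyTL",g[:1],ft([(333,135)])),("greyTR",g[1:2],ft([(392,117)])),("greyBR",g[2:3],ft([(437,246)])),("copTR",c[1:2],ft([(433,139)])),("bedTR",f([(731,143)]),ft([(470,117)])),("galTR",o[1:2],ft([(199,320)]))):
    p,e=tri(C,a,T,b); print(n,(p*1000).round(1),round(e*1000,1))
E
```

```text
grey ctr [631.8   1.2] sides [ 57.5 128.7  57.9 125.1] yaws [114.5  21.3 110.9  21.1]
copper ctr [628.1  -4.3] sides [127.2  57.6 127.9  59.6] yaws [121.6  32.8 122.5  32.1]
bed ctr [627.5 -13.8] sides [186.  107.4 186.7 108.1] yaws [112.3  23.  112.5  22.7]
galley line ctr [468.2 232.2] sides [134.9  64.3 134.8  64.5] yaws [98.5  8.4 98.6  8.5]
knob [622.2   2.  116.4] 2.3
greyTL [679.7  49.   58.8] 2.9
greyTR [701.9  -5.6  39.2] 1.6
greyBR [581.3 -50.3  51.6] 0.6
copTR [685.2 -45.5  24.6] 0.7
bedTR [712.  -82.    2.5] 0.0
galTR [509.6 170.    2.3] 0.7
```

```bash
cat >> h.py <<'E'
def to(x,y,z,yaw=None):
    """shift in tool axes (mm), turn about tool z (deg) to reach target with tool x yaw"""
    s=ctrl.sense(); R=Rn.from_quat(s["orientation"]).as_matrix(); d=np.array([x,y,z])-s["tcp_pos"]
    yw=np.degrees(np.arctan2(R[1,0],R[0,0])); w=None
    if yaw is not None: w=-((yaw-yw+90)%180-90)
    tilt=R.T@np.cross(R[:,2],[0,0,-1])
    print("t",s["time_s"],"tcp",(s["tcp_pos"]*1000).round(1),"yaw",yw.round(1),"shift mm",(R.T@d*1000).round(1),"turnz",None if w is None else round(w,1),"tiltfix deg",np.degrees(tilt).round(1),"q7",s["qpos"][6].round(2))
E
python3 -c "
from h import *
to(.623,.003,.20); to(.623,.003,.068)"
```

```text
t 2.1667 tcp [655.7  17.8 301. ] yaw -64.3 shift mm [ -0.9  35.8 101. ] turnz None tiltfix deg [ 0.1 -0.  -0. ] q7 -1.27
t 2.1667 tcp [655.7  17.8 301. ] yaw -64.3 shift mm [ -1.   35.7 233. ] turnz None tiltfix deg [ 0.1 -0.  -0. ] q7 -1.27
```

```bash
python3 -m creep '[[0,0.02,0.03,0,0,0,1],[-0.001,0.036,0.06,0,0,0,1],[-0.001,0.036,0.09,0,0,0,1],[-0.001,0.036,0.12,0,0,0,1],[-0.001,0.036,0.12,0,0,0,1]]'
python3 - <<'E'
from h import *
C=cam("wrist"); cv2.imwrite("pics/w2.png",C["img"]); P=cloud(C)
m=(abs(P[...,0]-.62)<.05)&(abs(P[...,1])<.05)&(P[...,2]>.115)&(P[...,2]<.135); q=P[m]; print(len(q), rect(q), np.percentile(q[:,2],[5,50,95]))
to(.623,.003,.068)
E
```

```text
time_s: 2.58
tcp_pos: [0.6193, 0.0012, 0.1766]
orientation: [0.846, -0.533, -0.003, 0.003]
contact_force: [-0.6, 0.1, -0.7]
gripper_width: 0.0851
1679 (array([622.5,   3.4]), 21.9, 23.1, 116.2) [0.12147852 0.12842152 0.13000575]
t 2.6333 tcp [620.9   1.7 179.5] yaw -64.4 shift mm [-1.000e-01 -3.000e+00  1.115e+02] turnz None tiltfix deg [0.3 0.1 0. ] q7 -1.28
```

View pics/w2.png

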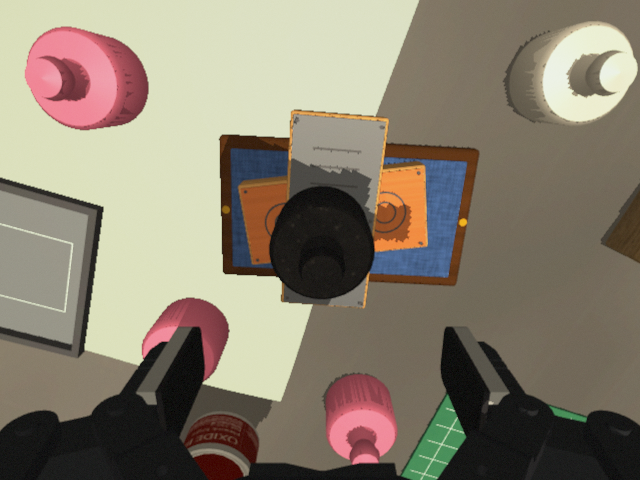

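Weight is centred between the jaws (322,240) at (622.5, 3.4) mm. I'll go down and grip.

```bash
python3 -m creep '[[0,-0.001,0.03,0,0,0,1],[0,-0.001,0.06,0,0,0,1],[0,-0.001,0.09,0,0,0,1],[0,-0.001,0.113,0,0,0,1],[0,-0.001,0.113,0,0,0,1]]'
python3 -m creep '[[0,0,0,0,0,0,0.65],[0,0,0,0,0,0,0.5],[0,0,0,0,0,0,0.3],[0,0,0,0,0,0,0],[0,0,0,0,0,0,0]]'
python3 -m creep '[[0,0,0,0,0,0,0],[0,0,0,0,0,0,0],[0,0,0,0,0,0,0],[0,0,0,0,0,0,0],[0,0,0,0,0,0,0]]'
```

```text
time_s: 3.05
tcp_pos: [0.6227, 0.0032, 0.0662]
orientation: [0.846, -0.532, -0.002, 0.001]
contact_force: [-0.8, -0.5, -0.8]
gripper_width: 0.0851
time_s: 3.47
tcp_pos: [0.6258, 0.004, 0.0716]
orientation: [0.847, -0.532, 0.002, -0.001]
contact_force: [-0.7, -0.8, 4.7]
gripper_width: 0.0581
time_s: 3.88
tcp_pos: [0.6258, 0.004, 0.0715]
orientation: [0.847, -0.532, 0.002, -0.001]
contact_force: [-0.1, 0.6, 5.7]
gripper_width: 0.0579
```

```bash
python3 -m creep '[[0,0,-0.005,0,0,0,0],[0,0,-0.015,0,0,0,0],[0,0,-0.03,0,0,0,0],[0,0,-0.05,0,0,0,0],[0,0,-0.07,0,0,0,0]]'
python3 -m creep '[[0.008,0.01,-0.005,0,0,0,0],[0.022,0.028,-0.005,0,0,0,0],[0.038,0.046,-0.005,0,0,0,0],[0.052,0.064,-0.005,0,0,0,0],[0.066,0.08,-0.005,0,0,0,0]]'
python3 -c "
from h import *
to(.504,-.257,.14);C=cam('side');crop(C,230,180,430,360,3.3,'s2.png')"
```

```text
time_s: 4.3
tcp_pos: [0.6233, 0.0041, 0.1397]
orientation: [0.847, -0.532, -0.001, 0.0]
contact_force: [0.5, -0.1, -8.3]
gripper_width: 0.0579
time_s: 4.72
tcp_pos: [0.5792, -0.0917, 0.144]
orientation: [0.847, -0.532, -0.0, 0.0]
contact_force: [0.2, -0.7, -8.2]
gripper_width: 0.0579
t 4.7167 tcp [579.2 -91.7 144. ] yaw -64.3 shift mm [116.4 139.4   4.1] turnz None tiltfix deg [ 0. -0.  0.] q7 -1.13
```

View pics/s2.png

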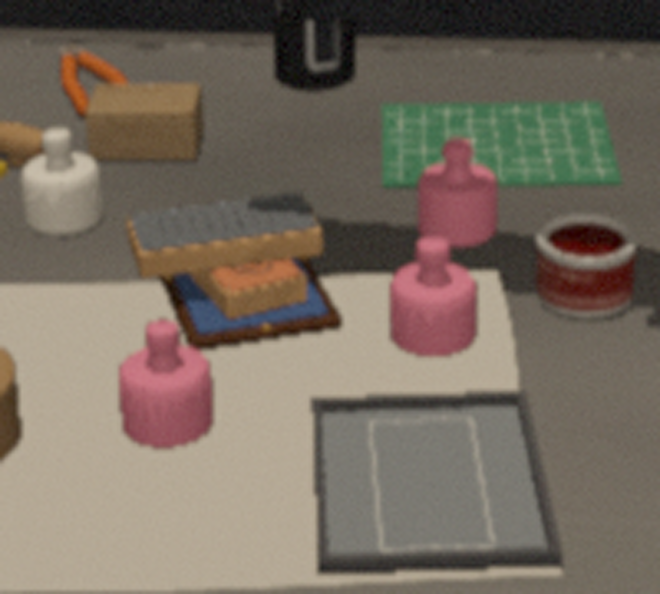

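The weight hangs in the gripper (crop 315,50) and the blocks still lie as they were (crop 225,235 and 255,285). On to the mat.

```bash
python3 -m creep '[[0.018,0.022,0,0,0,0,0],[0.038,0.046,0,0,0,0,0],[0.058,0.07,0,0,0,0,0],[0.078,0.094,0,0,0,0,0],[0.095,0.115,0,0,0,0,0]]'
python3 -m creep '[[0.01,0.012,0.005,0,0,0,0],[0.018,0.02,0.02,0,0,0,0],[0.021,0.024,0.04,0,0,0,0],[0.021,0.024,0.06,0,0,0,0],[0.021,0.024,0.08,0,0,0,0]]'
python3 -c "
from h import *
to(.504,-.257,.0195)"
```

```text
time_s: 5.18
tcp_pos: [0.5166, -0.2278, 0.144]
orientation: [0.846, -0.533, 0.0, 0.0]
contact_force: [0.6, -0.5, -9.0]
gripper_width: 0.0579
time_s: 5.6
tcp_pos: [0.5053, -0.2559, 0.0634]
orientation: [0.846, -0.533, 0.0, 0.0]
contact_force: [0.0, -0.3, -9.1]
gripper_width: 0.0577
t 5.6 tcp [ 505.3 -255.9   63.4] yaw -64.4 shift mm [ 0.5  1.6 43.9] turnz None tiltfix deg [-0. -0. -0.] q7 -0.85
```

```bash
python3 -m creep '[[0,0.001,0.015,0,0,0,0],[0,0.001,0.03,0,0,0,0],[0,0.001,0.037,0,0,0,0],[0,0.001,0.04,0,0,0,0],[0,0.001,0.042,0,0,0,0]]'
python3 -m creep '[[0,0,0.001,0,0,0,0],[0,0,0.002,0,0,0,0],[0,0,0.002,0,0,0,0],[0,0,0.002,0,0,0,0],[0,0,0.002,0,0,0,0]]'
```

```text
time_s: 6.02
tcp_pos: [0.5049, -0.2554, 0.0216]
orientation: [0.847, -0.532, 0.0, -0.0]
contact_force: [-0.4, -0.0, -8.1]
gripper_width: 0.0576
time_s: 6.43
tcp_pos: [0.505, -0.2554, 0.0197]
orientation: [0.847, -0.532, 0.0, -0.0]
contact_force: [0.6, 0.2, -9.6]
gripper_width: 0.0579
```

```bash
python3 -m creep '[[0,0,0.001,0,0,0,0],[0,0,0.001,0,0,0,0],[0,0,0.002,0,0,0,0],[0,0,0.002,0,0,0,0],[0,0,0.002,0,0,0,0]]'
python3 -c "
from h import *
C=cam('side');crop(C,330,150,430,260,6,'s3.png')"
```

```text
time_s: 6.85
tcp_pos: [0.5049, -0.2555, 0.0185]
orientation: [0.847, -0.532, 0.001, 0.0]
contact_force: [-3.8, 2.2, 9.2]
gripper_width: 0.0577
```

View pics/s3.png

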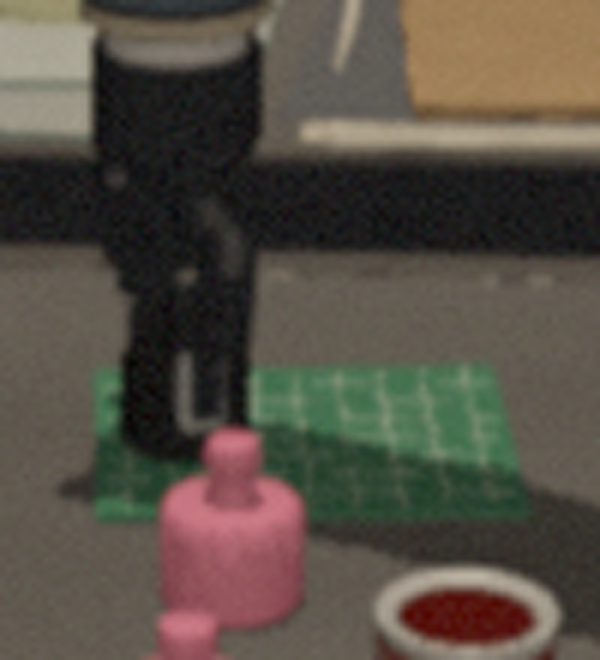

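The weight stands on the mat (crop ~190,440) and the contact force is up. I'll release and rise.

```bash
python3 -m creep '[[0,0,0,0,0,0,0.5],[0,0,0,0,0,0,0.8],[0,0,0,0,0,0,1],[0,0,0,0,0,0,1],[0,0,0,0,0,0,1]]'
python3 -m creep '[[0,0,0,0,0,0,1],[0,0,-0.01,0,0,0,1],[0,0,-0.03,0,0,0,1],[0,0,-0.06,0,0,0,1],[0,0,-0.1,0,0,0,1]]'
python3 -m creep '[[0,0,-0.04,0,0,0,1],[0,0,-0.08,0,0,0,1],[-0.03,-0.03,-0.12,0,0,0,1],[-0.05,-0.06,-0.16,0,0,0,1],[-0.07,-0.09,-0.18,0,0,0,1]]'
python3 -c "
from h import *
to(.673,.02,.29)"
```

```text
time_s: 7.32
tcp_pos: [0.5051, -0.2554, 0.0175]
orientation: [0.847, -0.532, 0.0, -0.0]
contact_force: [-0.2, -0.0, -0.8]
gripper_width: 0.0852
time_s: 7.73
tcp_pos: [0.5033, -0.2546, 0.1171]
orientation: [0.847, -0.532, -0.002, 0.0]
contact_force: [0.3, 0.1, -0.4]
gripper_width: 0.0854
time_s: 8.15
tcp_pos: [0.5442, -0.1726, 0.2848]
orientation: [0.846, -0.533, 0.001, -0.0]
contact_force: [1.2, -0.2, 0.6]
gripper_width: 0.0854
t 8.15 tcp [ 544.2 -172.6  284.8] yaw -64.4 shift mm [-118.2 -199.3   -5.2] turnz None tiltfix deg [-0.1 -0.1 -0. ] q7 -0.96
```

```bash
python3 -m creep '[[-0.02,-0.033,0,0,0,0,1],[-0.04,-0.066,0,0,0,0,1],[-0.06,-0.1,0,0,0,0,1],[-0.08,-0.133,0,0,0,0,1],[-0.1,-0.166,0,0,0,0,1]]'
python3 -m creep '[[-0.018,-0.033,0,0,0,0,1],[-0.018,-0.033,0,0,0,0,1],[-0.018,-0.033,0,0,0,0,1],[-0.018,-0.033,0,0,0,0,1],[-0.018,-0.033,0,0,0,0,1]]'
python3 - <<'E'
from h import *; import pickle
C=cam("wrist"); pickle.dump(C,open("w3.pkl","wb")); crop(C,230,130,450,320,3.5,"w3.png"); cv2.imwrite("pics/w3f.png",C["img"])
T=cam("top"); 
P=cloud(C); q=P[(abs(P[...,0]-.63)<.1)&(abs(P[...,1])<.1)&(P[...,2]>.05)&(P[...,2]<.062)]; print(rect(q),np.median(q[:,2]))
crop(T,250,170,370,260,6,"t3.png"); to(.631,.002,.2)
E
```

```text
time_s: 8.57
tcp_pos: [0.6512, -0.0085, 0.2821]
orientation: [0.847, -0.532, 0.0, -0.0]
contact_force: [1.5, -0.0, 0.1]
gripper_width: 0.0858
time_s: 8.98
tcp_pos: [0.6722, 0.0186, 0.2815]
orientation: [0.846, -0.533, 0.0, 0.0]
contact_force: [-0.1, -0.3, 0.1]
gripper_width: 0.0855
(array([631.5,   1.1]), 60.1, 130.4, 21.0) 0.05600046350675422
t 9.0833 tcp [672.3  18.6 281.6] yaw -64.4 shift mm [-2.9 44.4 81.6] turnz None tiltfix deg [-0. -0.  0.] q7 -1.3
```

View pics/w3.png

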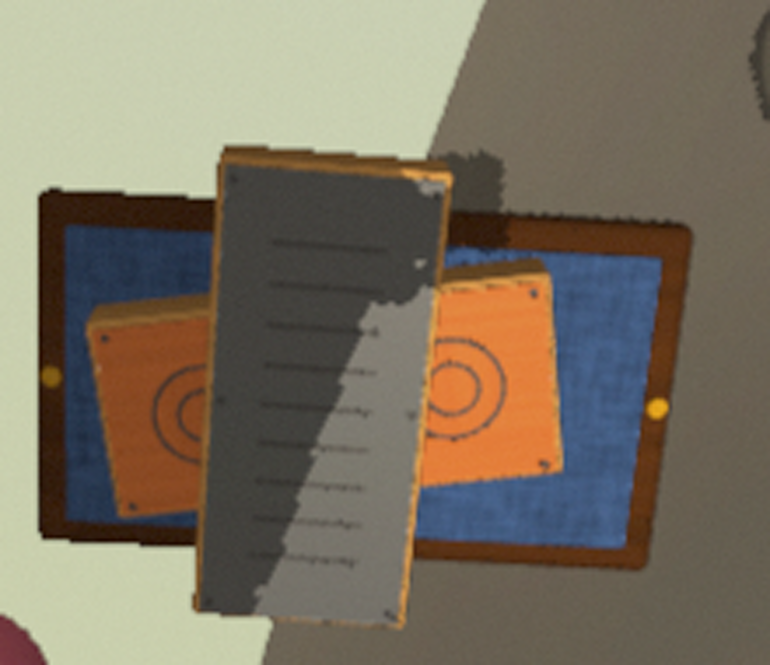

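View pics/t3.png

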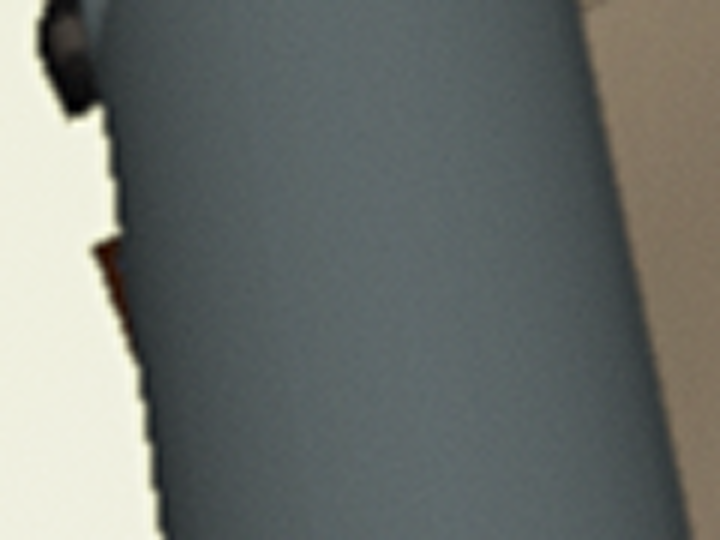

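Grey block: centre (631.5, 1.1) mm, long axis 21°, top at 56 mm. The corners of the copper block below look unchanged (ends at 95,315 and 560,470 in the crop).

```bash
python3 -m creep '[[-0.001,0.015,0.03,0,0,2,1],[-0.002,0.03,0.06,0,0,4.6,1],[-0.002,0.044,0.09,0,0,4.6,1],[-0.002,0.044,0.12,0,0,4.6,1],[-0.002,0.044,0.14,0,0,4.6,1]]'
python3 -m creep '[[0,0,0.01,0,0,0,1],[0,0,0.02,0,0,0,1],[0,0,0.02,0,0,0,1],[0,0,0.02,0,0,0,1],[0,0,0.02,0,0,0,1]]'
python3 - <<'E'
from h import *
C=cam("wrist"); cv2.imwrite("pics/w4.png",C["img"])
P=cloud(C); q=P[(abs(P[...,0]-.63)<.1)&(abs(P[...,1])<.1)&(P[...,2]>.05)&(P[...,2]<.062)]; print(rect(q),np.median(q[:,2]))
to(.6315,.0011,.035,111)
E
```

```text
time_s: 9.5
tcp_pos: [0.6302, 0.001, 0.1392]
orientation: [0.824, -0.567, -0.001, 0.001]
contact_force: [-0.4, 0.5, 0.1]
gripper_width: 0.0854
time_s: 9.92
tcp_pos: [0.633, 0.003, 0.1224]
orientation: [0.825, -0.566, 0.001, -0.001]
contact_force: [-0.3, 0.5, 0.6]
gripper_width: 0.0856
(array([631.2,   1. ]), 60.3, 130.8, 21.1) 0.05606419974738963
t 9.9667 tcp [633.1   3.1 122.4] yaw -68.9 shift mm [ 1.3  2.4 87.4] turnz 0.1 tiltfix deg [-0.1 -0.  -0. ] q7 -1.39
```

View pics/w4.png

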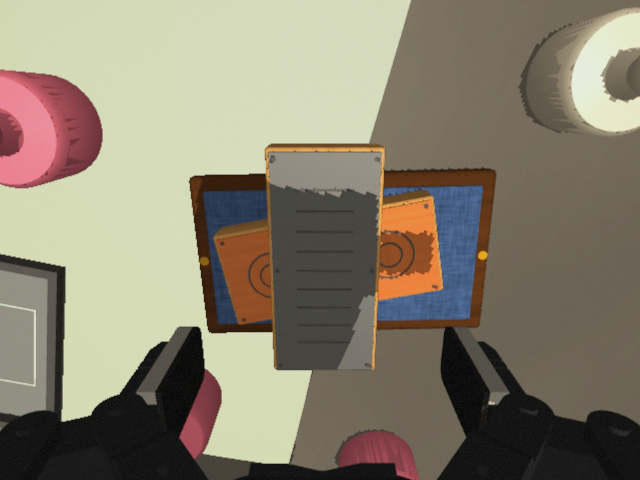

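```bash
python3 -m creep '[[0.001,0.002,0.02,0,0,0,1],[0.001,0.002,0.045,0,0,0,1],[0.001,0.002,0.07,0,0,0,1],[0.001,0.002,0.082,0,0,0,1],[0.001,0.002,0.087,0,0,0,1]]'
python3 -m creep '[[0,0,0,0,0,0,0.9],[0,0,0,0,0,0,0.85],[0,0,0,0,0,0,0.8],[0,0,0,0,0,0,0.78],[0,0,0,0,0,0,0.76]]'
python3 - <<'E'
from h import *
C=cam("wrist"); cv2.imwrite("pics/w5.png",C["img"]); to(.6315,.0011,.035,111)
E
```

```text
time_s: 10.38
tcp_pos: [0.63, 0.0014, 0.0328]
orientation: [0.825, -0.566, -0.001, 0.001]
contact_force: [0.3, -0.2, 0.5]
gripper_width: 0.0854
time_s: 10.8
tcp_pos: [0.6313, 0.0014, 0.0351]
orientation: [0.825, -0.566, 0.001, -0.0]
contact_force: [-0.6, -0.8, -1.9]
gripper_width: 0.065
t 10.85 tcp [631.1   1.4  34.9] yaw -68.9 shift mm [ 0.4 -0.3 -0.1] turnz 0.1 tiltfix deg [-0.1 -0.  -0. ] q7 -1.41
```

View pics/w5.png

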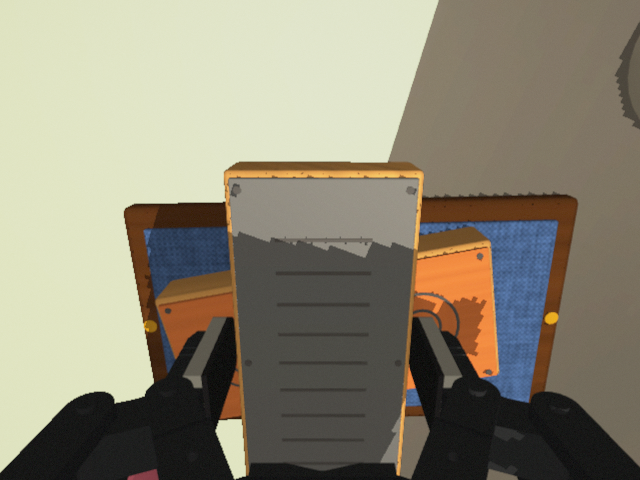

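The jaws straddle the grey block evenly (222 and 428 px either side) and stay clear of the copper block. Closing.

```bash
python3 -m creep '[[0,0,0,0,0,0,0.73],[0,0,0,0,0,0,0.71],[0,0,0,0,0,0,0.69],[0,0,0,0,0,0,0.67],[0,0,0,0,0,0,0.6]]'
python3 -m creep '[[0,0,0,0,0,0,0],[0,0,0,0,0,0,0],[0,0,0,0,0,0,0],[0,0,0,0,0,0,0],[0,0,0,0,0,0,0]]'
```

```text
time_s: 11.27
tcp_pos: [0.6308, 0.0012, 0.0347]
orientation: [0.825, -0.566, 0.0, -0.0]
contact_force: [-1.1, -0.4, 8.0]
gripper_width: 0.0587
time_s: 11.68
tcp_pos: [0.6308, 0.0013, 0.0348]
orientation: [0.825, -0.566, 0.0, -0.0]
contact_force: [-2.5, -0.9, 8.2]
gripper_width: 0.0588
```

```bash
python3 -m creep '[[0,0,-0.002,0,0,0,0],[0,0,-0.005,0,0,0,0],[0,0,-0.01,0,0,0,0],[0,0,-0.02,0,0,0,0],[0,0,-0.035,0,0,0,0]]'
python3 -m creep '[[0,0,-0.02,0,0,0,0],[0,0,-0.04,0,0,0,0],[0,0,-0.06,0,0,0,0],[0,0,-0.075,0,0,0,0],[0,0,-0.085,0,0,0,0]]'
python3 - <<'E'
from h import *
C=cam("wrist"); cv2.imwrite("pics/w6.png",C["img"])
m=np.degrees
T=cam("top"); cv2.imwrite("pics/t6.png",T["img"])
P=cloud(T); h,s,v=hsv(T)
q=P[(P[...,0]>.3)&(P[...,0]<.6)&(P[...,1]<-.17)&(P[...,1]>-.36)&(P[...,2]>.05)&(P[...,2]<.09)]; print("weight on mat",rect(q), len(q))
to(.39,-.268,.12,5.5)
E
```

```text
time_s: 12.1
tcp_pos: [0.6298, 0.0014, 0.0688]
orientation: [0.825, -0.566, -0.001, 0.001]
contact_force: [-0.7, -0.9, -2.8]
gripper_width: 0.0588
time_s: 12.52
tcp_pos: [0.6313, 0.0014, 0.1567]
orientation: [0.825, -0.566, 0.001, -0.001]
contact_force: [-0.7, -1.5, -2.9]
gripper_width: 0.0586
weight on mat (array([ 501.4, -257.6]), 41.9, 48.9, 125.0) 123
t 12.6167 tcp [631.6   1.4 156.3] yaw -68.9 shift mm [164.3 322.6  35.4] turnz -74.4 tiltfix deg [-0.2 -0.1 -0. ] q7 -1.38
```

View pics/w6.png

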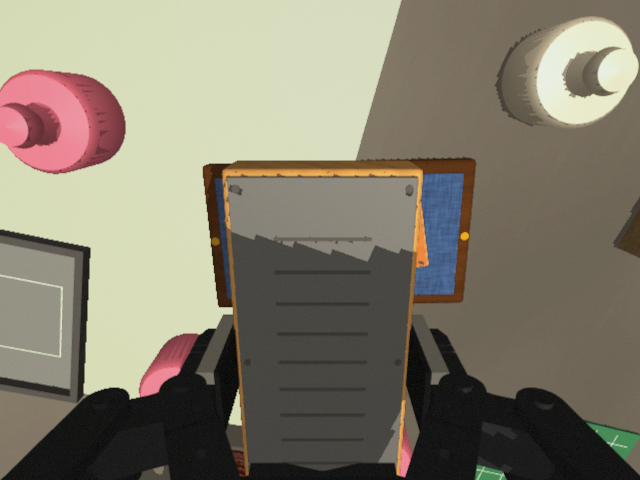

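View pics/t6.png

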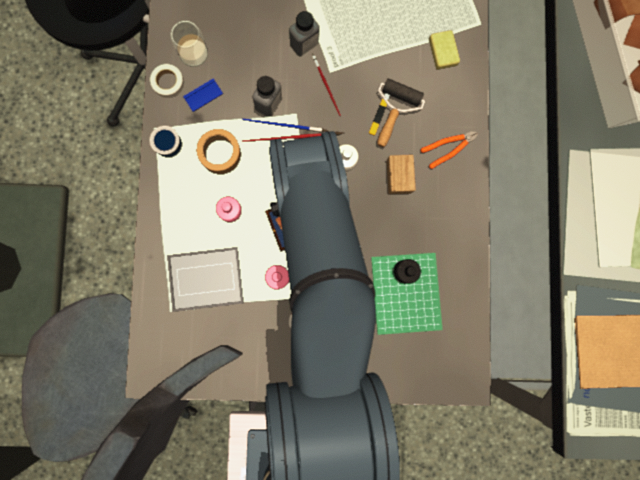

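```bash
python3 -m creep '[[0.01,0.02,0,0,0,-4,0],[0.026,0.052,0,0,0,-10,0],[0.042,0.085,0,0,0,-16,0],[0.06,0.12,0,0,0,-22,0],[0.076,0.15,0,0,0,-28,0]]'
python3 -c "
from h import *
to(.39,-.268,.12,5.5)"
```

```text
time_s: 13.03
tcp_pos: [0.5155, -0.125, 0.153]
orientation: [0.938, -0.347, -0.001, 0.001]
contact_force: [0.3, -1.1, -1.4]
gripper_width: 0.0591
t 13.0333 tcp [ 515.5 -125.   153. ] yaw -40.6 shift mm [ -2.2 190.2  33.3] turnz -46.1 tiltfix deg [0.1 0.1 0. ] q7 -0.76
```

```bash
python3 -m creep '[[0,0.025,0,0,0,-6,0],[0,0.055,0,0,0,-12,0],[0,0.085,0,0,0,-18,0],[-0.001,0.115,0,0,0,-24,0],[-0.001,0.145,0,0,0,-30,0]]'
python3 -c "
from h import *
to(.39,-.268,.12,5.5)"
```

```text
time_s: 13.45
tcp_pos: [0.4207, -0.2331, 0.1533]
orientation: [0.996, -0.092, -0.001, -0.0]
contact_force: [-0.0, -1.1, -2.9]
gripper_width: 0.0586
t 13.45 tcp [ 420.7 -233.1  153.3] yaw -10.6 shift mm [-23.7  40.   33.3] turnz -16.1 tiltfix deg [-0.   0.1 -0. ] q7 -0.06
```

```bash
python3 -m creep '[[-0.008,0.015,0,0,0,-6,0],[-0.016,0.028,0,0,0,-12,0],[-0.024,0.04,0.01,0,0,-16,0],[-0.024,0.04,0.03,0,0,-16,0],[-0.024,0.04,0.05,0,0,-16,0]]'
python3 -m creep '[[0,0,0.01,0,0,0,0],[0,0,0.02,0,0,0,0],[0,0,0.02,0,0,0,0],[0,0,0.02,0,0,0,0],[0,0,0.02,0,0,0,0]]'
python3 - <<'E'
from h import *
to(.39,-.268,.005,5.5)
S=cam("side"); crop(S,330,150,430,260,6,'s7.png')
T=cam("top"); crop(T,350,230,460,350,5,"t7.png")
E
```

```text
time_s: 13.87
tcp_pos: [0.3903, -0.2683, 0.1032]
orientation: [0.999, 0.043, 0.0, 0.0]
contact_force: [-0.1, 0.7, -2.1]
gripper_width: 0.0588
time_s: 14.28
tcp_pos: [0.3919, -0.2672, 0.0846]
orientation: [0.999, 0.045, 0.0, 0.0]
contact_force: [-0.7, 0.6, -2.4]
gripper_width: 0.0584
t 14.2833 tcp [ 391.9 -267.2   84.6] yaw 5.1 shift mm [-2.   0.6 79.6] turnz -0.4 tiltfix deg [ 0. -0.  0.] q7 0.17
```

View pics/s7.png

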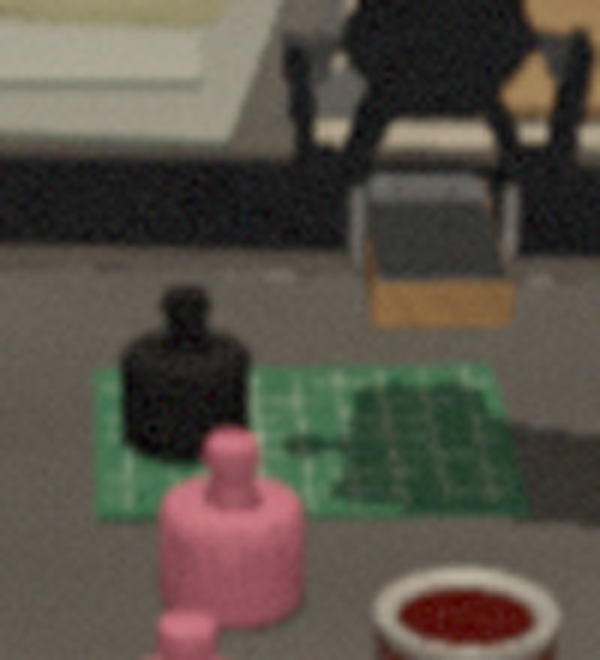

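View pics/t7.png

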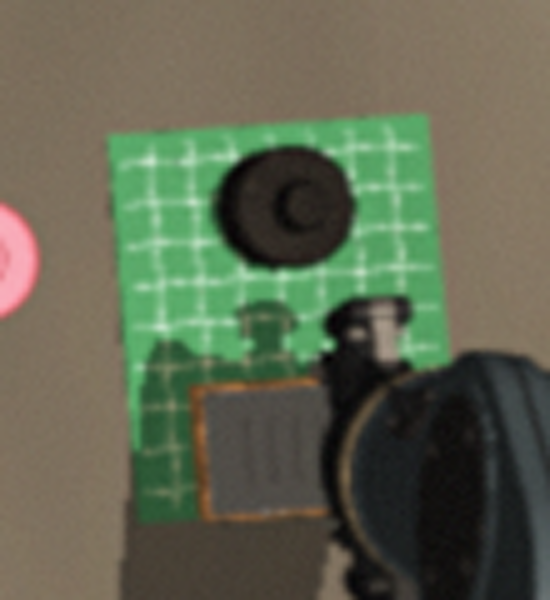

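```bash
python3 -m creep '[[0,0,0.02,0,0,0,0],[0,0,0.04,0,0,0,0],[0,0,0.06,0,0,0,0],[0,0,0.07,0,0,0,0],[0,0,0.076,0,0,0,0]]'
python3 -m creep '[[0,0,0.001,0,0,0,0],[0,0,0.002,0,0,0,0],[0,0,0.003,0,0,0,0],[0,0,0.004,0,0,0,0],[0,0,0.004,0,0,0,0]]'
```

```text
time_s: 14.8
tcp_pos: [0.3913, -0.2672, 0.0074]
orientation: [0.999, 0.045, -0.0, -0.0]
contact_force: [-0.3, -0.5, -1.4]
gripper_width: 0.0584
time_s: 15.22
tcp_pos: [0.3916, -0.2675, 0.0045]
orientation: [0.999, 0.045, 0.0, 0.0]
contact_force: [-0.2, 0.2, -1.8]
gripper_width: 0.0585
```

```bash
python3 -m creep '[[0,0,0.001,0,0,0,0],[0,0,0.001,0,0,0,0],[0,0,0.002,0,0,0,0],[0,0,0.002,0,0,0,0],[0,0,0.002,0,0,0,0]]'
python3 -m creep '[[0,0,0,0,0,0,0.72],[0,0,0,0,0,0,0.76],[0,0,0,0,0,0,0.8],[0,0,0,0,0,0,0.85],[0,0,0,0,0,0,0.85]]'
```

```text
time_s: 15.63
tcp_pos: [0.3916, -0.2675, 0.0036]
orientation: [0.999, 0.045, 0.001, 0.001]
contact_force: [-2.8, 2.6, 24.9]
gripper_width: 0.0587
time_s: 16.05
tcp_pos: [0.3913, -0.2673, 0.002]
orientation: [0.999, 0.045, -0.0, -0.0]
contact_force: [-0.4, -0.1, -0.8]
gripper_width: 0.0725
```

```bash
python3 -m creep '[[0,0,-0.01,0,0,0,0.85],[0,0,-0.03,0,0,0,0.85],[0,0,-0.06,0,0,0,1],[0,0,-0.1,0,0,0,1],[0,0,-0.14,0,0,0,1]]'
python3 -m creep '[[0,0,-0.04,0,0,0,1],[0.01,-0.01,-0.08,0,0,0,1],[0.03,-0.03,-0.1,0,0,5,1],[0.05,-0.06,-0.12,0,0,10,1],[0.07,-0.09,-0.13,0,0,15,1]]'
python3 - <<'E'
from h import *
T=cam("top"); crop(T,350,230,460,350,5,"t8.png")
to(.665,.015,.28,28)
E
```

```text
time_s: 16.47
tcp_pos: [0.3906, -0.2665, 0.143]
orientation: [0.999, 0.045, -0.001, -0.001]
contact_force: [0.2, -0.6, 0.5]
gripper_width: 0.0854
time_s: 16.88
tcp_pos: [0.4541, -0.171, 0.2747]
orientation: [0.996, -0.09, 0.002, 0.001]
contact_force: [0.0, -0.0, 0.1]
gripper_width: 0.0854
t 16.9333 tcp [ 458.5 -162.7  276.1] yaw -10.3 shift mm [ 171.6 -211.7   -1.9] turnz -38.3 tiltfix deg [-0.2 -0.4  0. ] q7 -0.13
```

View pics/t8.png

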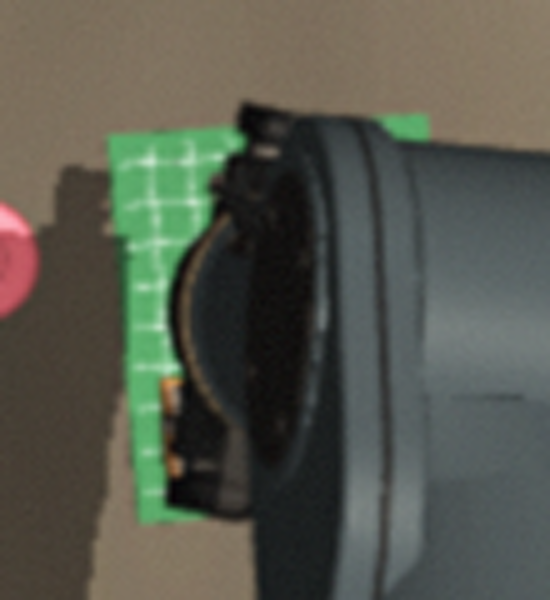

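```bash
python3 -m creep '[[0.02,-0.03,0,0,0,-7,1],[0.04,-0.06,0,0,0,-14,1],[0.06,-0.1,0,0,0,-21,1],[0.08,-0.13,0,0,0,-28,1],[0.09,-0.16,0,0,0,-35,1]]'
python3 -c "
from h import *
to(.603,.036,.28,32)"
```

```text
time_s: 17.35
tcp_pos: [0.571, -0.0275, 0.2715]
orientation: [0.975, 0.221, 0.0, -0.0]
contact_force: [0.5, -0.5, -0.3]
gripper_width: 0.0854
t 17.35 tcp [571.  -27.5 271.5] yaw 25.5 shift mm [ 56.2 -43.6  -8.4] turnz -6.5 tiltfix deg [-0. -0. -0.] q7 0.09
```

```bash
python3 -m creep '[[0.02,-0.015,0,0,0,-3,1],[0.04,-0.03,0,0,0,-6.5,1],[0.056,-0.043,0,0,0,-6.5,1],[0.056,-0.043,0,0,0,-6.5,1],[0.056,-0.043,0,0,0,-6.5,1]]'
python3 -m creep '[[0,0,0,0,0,0,1],[0,0,0,0,0,0,1],[0,0,0,0,0,0,1],[0,0,0,0,0,0,1],[0,0,0,0,0,0,1]]'
python3 - <<'E'
from h import *; import pickle
C=cam("wrist"); pickle.dump(C,open("w8.pkl","wb")); cv2.imwrite("pics/w8.png",C["img"])
P=cloud(C); near=(abs(P[...,0]-.627)<.12)&(abs(P[...,1]+.01)<.12)
q=P[near&(P[...,2]>.029)&(P[...,2]<.04)]; print("copper depth",rect(q),np.median(q[:,2]))
h,s,v=hsv(C); m=(h>3)&(h<20)&(s>120)&(v>90)&near; c=big(m); print("copper colour",rect(onz(C,c,.034)))
m=(h>100)&(h<125)&(s>70)&near; m=cv2.morphologyEx(m.astype(np.uint8),cv2.MORPH_OPEN,np.ones((3,3)))>0
uv=np.argwhere(m)[:,::-1]; print("felt",rect(onz(C,uv,.012)), np.nanmedian(P[m][:,2]))
to(.628,-.004,.1,32)
E
```

```text
time_s: 17.77
tcp_pos: [0.6014, 0.0346, 0.2713]
orientation: [0.962, 0.274, -0.0, -0.0]
contact_force: [0.4, -0.4, -1.4]
gripper_width: 0.0856
time_s: 18.18
tcp_pos: [0.6015, 0.0328, 0.2722]
orientation: [0.962, 0.272, 0.0, 0.0]
contact_force: [0.0, 0.9, 0.4]
gripper_width: 0.0854
copper depth (array([636.1, -12.4]), 88.0, 291.0, 136.0) 0.03394762088003084
copper colour (array([626.2,  -2.5]), 59.0, 130.3, 122.0)
felt (array([625.8, -13.4]), 91.3, 171.2, 112.4) 0.011895586084578302
t 18.2333 tcp [601.5  33.  272.2] yaw 31.6 shift mm [  3.2  45.3 172.2] turnz -0.4 tiltfix deg [ 0. -0.  0.] q7 0.07
```

View pics/w8.png

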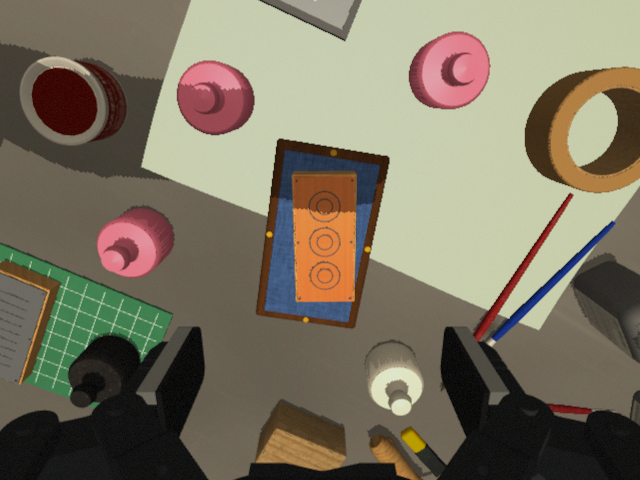

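Only the copper block remains on the bed, at (325,238), centre (626.2, −2.5), yaw 122°. The weight and grey block lie on the mat at lower left. Going down to the copper block.

```bash
python3 -m creep '[[0,0.015,0.035,0,0,-0.4,1],[0.001,0.03,0.07,0,0,-0.4,1],[0.001,0.043,0.105,0,0,-0.4,1],[0.001,0.043,0.14,0,0,-0.4,1],[0.001,0.043,0.17,0,0,-0.4,1]]'
python3 -m creep '[[0,0,0,0,0,0,1],[0,0,0,0,0,0,1],[0,0,0,0,0,0,1],[0,0,0,0,0,0,1],[0,0,0,0,0,0,1]]'
python3 - <<'E'
from h import *
C=cam("wrist"); cv2.imwrite("pics/w9.png",C["img"])
P=cloud(C); near=(abs(P[...,0]-.627)<.09)&(abs(P[...,1]+.005)<.08)
h,s,v=hsv(C); m=(h>3)&(h<20)&(s>120)&(v>90)&near&(P[...,2]>.028); c=big(m); print("copper colour",rect(onz(C,c,.034)))
to(.6262,-.0025,.0125,32)
E
```

```text
time_s: 18.65
tcp_pos: [0.6247, -0.0041, 0.0997]
orientation: [0.961, 0.275, -0.001, -0.0]
contact_force: [-0.1, 1.1, -0.1]
gripper_width: 0.0856
time_s: 19.07
tcp_pos: [0.6261, -0.0023, 0.1043]
orientation: [0.961, 0.276, 0.002, 0.0]
contact_force: [0.5, -0.9, 0.8]
gripper_width: 0.0854
copper colour (array([626.4,  -2.7]), 58.9, 128.1, 122.0)
t 19.1167 tcp [625.9  -2.4 104. ] yaw 32.0 shift mm [-0.   0.  91.5] turnz 0.0 tiltfix deg [ 0.1 -0.1  0. ] q7 0.01
```

View pics/w9.png

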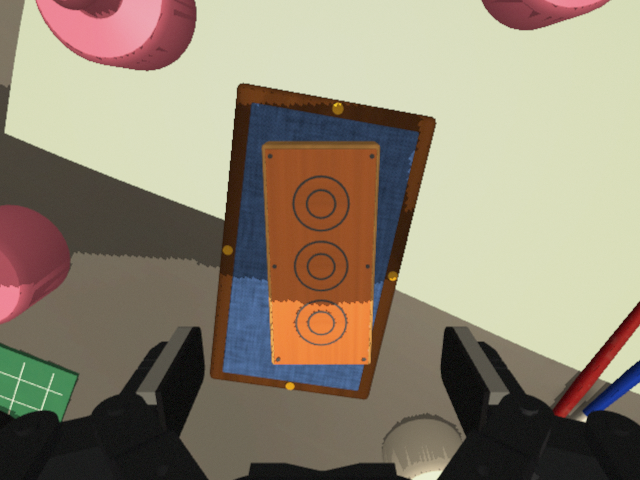

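Copper block centred between the jaws (321,265), same pose as before. Down and grip.

```bash
python3 -m creep '[[0,0,0.025,0,0,0,1],[0,0,0.05,0,0,0,1],[0,0,0.075,0,0,0,1],[0,0,0.086,0,0,0,1],[0,0,0.091,0,0,0,1]]'
python3 -m creep '[[0,0,0,0,0,0,0.9],[0,0,0,0,0,0,0.82],[0,0,0,0,0,0,0.76],[0,0,0,0,0,0,0.72],[0,0,0,0,0,0,0.69]]'
python3 -m creep '[[0,0,0,0,0,0,0.66],[0,0,0,0,0,0,0.5],[0,0,0,0,0,0,0],[0,0,0,0,0,0,0],[0,0,0,0,0,0,0]]'
python3 -m creep '[[0,0,0,0,0,0,0],[0,0,-0.003,0,0,0,0],[0,0,-0.008,0,0,0,0],[0,0,-0.02,0,0,0,0],[0,0,-0.04,0,0,0,0]]'
```

```text
time_s: 19.53
tcp_pos: [0.6244, -0.0027, 0.01]
orientation: [0.961, 0.276, -0.001, -0.0]
contact_force: [-0.4, -0.1, 0.3]
gripper_width: 0.0856
time_s: 19.95
tcp_pos: [0.6258, -0.0026, 0.0125]
orientation: [0.961, 0.276, 0.001, 0.0]
contact_force: [-0.9, -0.5, 5.5]
gripper_width: 0.0596
time_s: 20.37
tcp_pos: [0.6258, -0.0025, 0.0127]
orientation: [0.961, 0.276, 0.001, 0.0]
contact_force: [-1.1, -0.5, 8.7]
gripper_width: 0.0592
time_s: 20.78
tcp_pos: [0.6237, -0.0028, 0.0506]
orientation: [0.961, 0.276, -0.002, -0.0]
contact_force: [0.2, -0.4, -3.5]
gripper_width: 0.0586
```

```bash
python3 -m creep '[[0,0,-0.02,0,0,0,0],[0,0,-0.045,0,0,0,0],[0,0,-0.07,0,0,0,0],[0,0,-0.09,0,0,0,0],[0,0,-0.1,0,0,0,0]]'
python3 - <<'E'
from h import *
to(.4682,.2322,.15,8.5)
T=cam("top"); crop(T,155,235,255,320,7,"t10.png")
E
```

```text
time_s: 21.2
tcp_pos: [0.6259, -0.0022, 0.1547]
orientation: [0.961, 0.276, 0.002, 0.0]
contact_force: [0.3, 0.3, -3.0]
gripper_width: 0.0585
t 21.2 tcp [625.9  -2.2 154.7] yaw 32.0 shift mm [  -9.5 -282.3    4.2] turnz 23.5 tiltfix deg [ 0.1 -0.2  0. ] q7 0.06
```

View pics/t10.png

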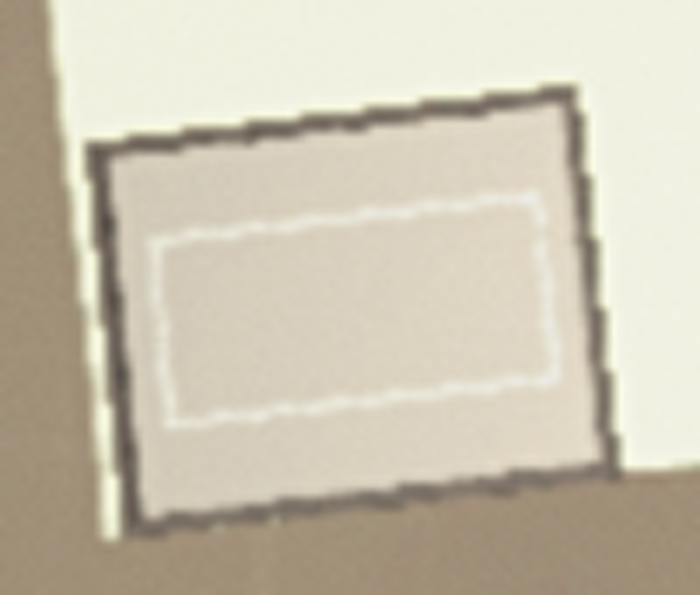

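```bash
python3 - <<'E'
from h import *
T=cam("top")
for L,z in (([(155,240),(540,195),(556,378),(170,422)],.003),([(88,148),(573,90),(618,470),(132,530)],.011)):
    X=onz(T,np.array(L)/7+[155,235]-.4,z)[:,:2]*1000; e=np.roll(X,-1,0)-X
    print(X.mean(0).round(1),np.linalg.norm(e,axis=1).round(1),(np.degrees(np.arctan2(e[:,1],e[:,0]))%180).round(1))
E
python3 -m creep '[[0,-0.015,0,0,0,2,0],[-0.001,-0.04,0,0,0,5,0],[-0.002,-0.07,0,0,0,8,0],[-0.003,-0.1,0,0,0,11,0],[-0.004,-0.13,0,0,0,14,0]]'
python3 -c "
from h import *
to(.4682,.2322,.15,8.5)"
```

```text
[469.1 230.6] [134.3  64.  133.9  63.3] [98.3  7.4 98.   7.7]
[469. 230.] [168.5 132.6 167.3 132.5] [98.5  9.1 98.5  9.6]
time_s: 21.72
tcp_pos: [0.551, 0.1059, 0.1496]
orientation: [0.988, 0.155, -0.001, -0.0]
contact_force: [0.4, 0.5, -3.2]
gripper_width: 0.0586
t 21.7167 tcp [551.  105.9 149.6] yaw 17.8 shift mm [ -40.2 -145.6   -0.2] turnz 9.3 tiltfix deg [-0.   0.1  0. ] q7 -0.37
```

```bash
python3 -m creep '[[-0.008,-0.027,0,0,0,3,0],[-0.015,-0.055,0,0,0,6,0],[-0.023,-0.085,0,0,0,9.4,0],[-0.03,-0.11,0,0,0,9.4,0],[-0.038,-0.135,0,0,0,9.4,0]]'
python3 -m creep '[[-0.002,-0.009,0,0,0,0,0],[-0.002,-0.009,0.015,0,0,0,0],[-0.002,-0.009,0.03,0,0,0,0],[-0.002,-0.009,0.04,0,0,0,0],[-0.002,-0.009,0.04,0,0,0,0]]'
python3 - <<'E'
from h import *
to(.4687,.231,.09,8.4)
C=cam("wrist"); cv2.imwrite("pics/w11.png",C["img"]); S=cam("side"); crop(S,290,250,420,365,5,"s11.png")
E
```

```text
time_s: 22.13
tcp_pos: [0.4732, 0.2229, 0.1499]
orientation: [0.997, 0.075, -0.001, 0.0]
contact_force: [0.9, 0.5, -3.2]
gripper_width: 0.059
time_s: 22.55
tcp_pos: [0.4702, 0.2294, 0.1084]
orientation: [0.997, 0.075, -0.002, 0.001]
contact_force: [0.3, -0.4, -3.4]
gripper_width: 0.0584
t 22.55 tcp [470.2 229.4 108.4] yaw 8.6 shift mm [-1.1 -1.8 18.4] turnz 0.2 tiltfix deg [0.1 0.3 0. ] q7 -0.83
```

View pics/w11.png

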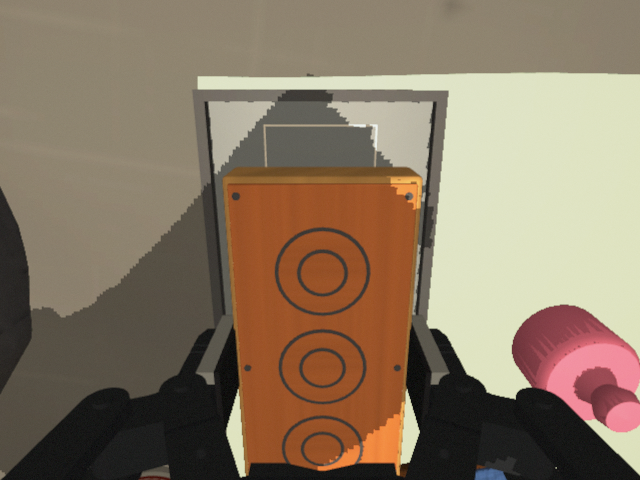

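View pics/s11.png

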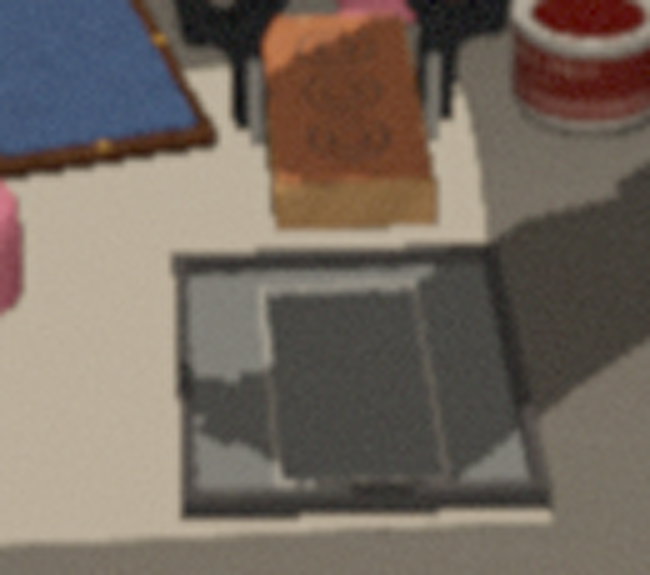

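Copper block is square over the outline (outline end at (265..377,125), block end at (225..421,175)). I'll use that outline end to check the galley centre.

```bash
python3 - <<'E'
from h import *
C=cam("wrist"); X=onz(C,[(265,125),(376.5,125)],.003)*1000; print(X.round(1)); d=X[1]-X[0]; print(np.degrees(np.arctan2(d[1],d[0])))
a=np.radians(98.4); print("centre by outline end", X.mean(0)[:2]-66.5*np.array([np.cos(a),np.sin(a)]))
Y=onz(C,[(227,182),(419,180)],.109+.021)*1000; print(Y)
to(.4685,.231,.09,8.4)
E
```

```text
[[428.4 295.    3. ]
 [491.9 304.6   3. ]]
8.604637545255526
centre by outline end [469.86221524 233.99089412]
[[434.80259163 286.54260152 130.        ]
 [490.8571528  295.64476922 130.        ]]
t 22.7 tcp [471.6 230.6 111.1] yaw 8.6 shift mm [-3.  -0.9 21.1] turnz 0.2 tiltfix deg [-0.  0. -0.] q7 -0.83
```

```bash
python3 -m creep '[[-0.001,-0.001,0.02,0,0,0.2,0],[-0.002,-0.003,0.045,0,0,0.2,0],[-0.002,-0.003,0.07,0,0,0.2,0],[-0.002,-0.003,0.09,0,0,0.2,0],[-0.002,-0.003,0.1,0,0,0.2,0]]'
python3 -m creep '[[0,0,0.002,0,0,0,0],[0,0,0.003,0,0,0,0],[0,0,0.004,0,0,0,0],[0,0,0.005,0,0,0,0],[0,0,0.005,0,0,0,0]]'
```

```text
time_s: 23.12
tcp_pos: [0.4688, 0.233, 0.0097]
orientation: [0.997, 0.073, -0.001, 0.0]
contact_force: [-0.7, 1.5, -3.4]
gripper_width: 0.0586
time_s: 23.53
tcp_pos: [0.4696, 0.2336, 0.0069]
orientation: [0.997, 0.073, 0.001, -0.0]
contact_force: [0.0, 0.7, -2.3]
gripper_width: 0.0587
```

```bash
python3 -m creep '[[0,0,0.001,0,0,0,0],[0,0,0.002,0,0,0,0],[0,0,0.0025,0,0,0,0],[0,0,0.003,0,0,0,0],[0,0,0.003,0,0,0,0]]'
```

```text
time_s: 23.95
tcp_pos: [0.4692, 0.2334, 0.0037]
orientation: [0.997, 0.073, 0.0, 0.0]
contact_force: [-2.7, -1.9, 6.3]
gripper_width: 0.0588
```

Touching down (6 N). Release gently and rise.

```bash
python3 -m creep '[[0,0,0,0,0,0,0.71],[0,0,0,0,0,0,0.74],[0,0,0,0,0,0,0.78],[0,0,0,0,0,0,0.82],[0,0,0,0,0,0,0.84]]'
python3 -m creep '[[0,0,-0.01,0,0,0,0.84],[0,0,-0.03,0,0,0,0.84],[0,0,-0.06,0,0,0,0.9],[0,0,-0.1,0,0,0,1],[0,0,-0.14,0,0,0,1]]'
python3 -m creep '[[0,-0.02,-0.04,0,0,0,1],[0,-0.04,-0.06,0,0,0,1],[0,-0.05,-0.07,0,0,0,1],[0,-0.05,-0.07,0,0,0,1],[0,-0.05,-0.07,0,0,0,1]]'
python3 - <<'E'
from h import *; import pickle
C=cam("wrist"); cv2.imwrite("pics/w12.png",C["img"]); pickle.dump(C,open("w12.pkl","wb"))
T=cam("top"); crop(T,155,235,255,320,7,"t12.png"); S=cam("side"); crop(S,290,250,420,365,5,"s12.png")
to(.39,-.267,.25,5.5)
h,s,v=hsv(C);P=cloud(C); m=(h>3)&(h<20)&(s>120)&(v>90)&(abs(P[...,0]-.469)<.09)&(abs(P[...,1]-.233)<.09)&(P[...,2]>.018); print("copper",rect(onz(C,big(m),.025)),np.nanmedian(P[m][:,2]))
E
```

```text
time_s: 24.37
tcp_pos: [0.4691, 0.2335, 0.003]
orientation: [0.997, 0.073, 0.0, -0.0]
contact_force: [-0.1, -0.4, -0.4]
gripper_width: 0.0713
time_s: 24.78
tcp_pos: [0.468, 0.2332, 0.1448]
orientation: [0.997, 0.074, -0.001, 0.0]
contact_force: [0.4, 0.1, -1.0]
gripper_width: 0.0855
time_s: 25.2
tcp_pos: [0.4615, 0.2828, 0.2135]
orientation: [0.997, 0.074, 0.0, 0.0]
contact_force: [-0.4, 0.1, -0.4]
gripper_width: 0.0853
t 25.35 tcp [461.4 281.1 211.7] yaw 8.3 shift mm [-150.4  531.9  -37. ] turnz 2.8 tiltfix deg [ 0.1  0.1 -0. ] q7 -0.82
copper (array([469.5, 233.5]), 59.1, 129.8, 98.4) 0.02498800634339135
```

View pics/w12.png

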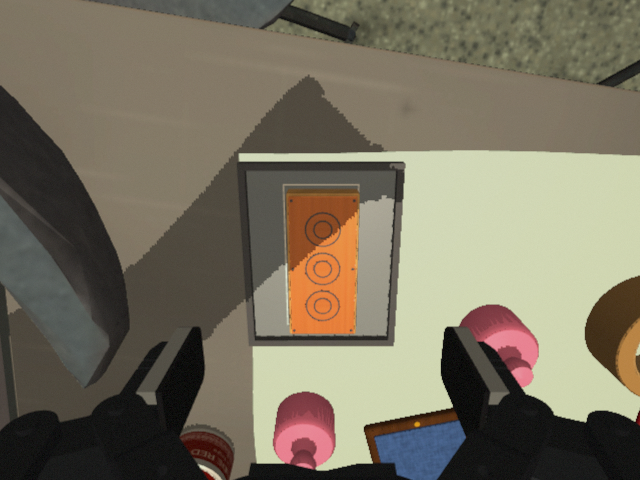

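View pics/s12.png

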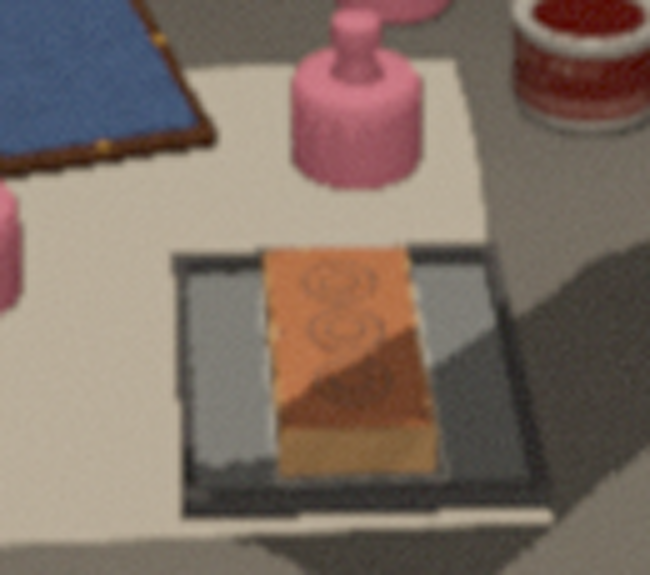

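Copper block lies inside the white outline (323,262), flat, centre (469.5, 233.5), yaw 98.4°. Quick check against the galley rim, then on to the mat.

```bash
python3 - <<'E'
from h import *; import pickle
C=pickle.load(open("w12.pkl","rb")); X=onz(C,[(238,163),(404.5,163),(393,345.5),(249.5,345.5)],.011)*1000; print(X.mean(0).round(1), np.linalg.norm(np.roll(X,-1,0)-X,axis=1).round(1))
E
python3 -m creep '[[-0.005,0.02,-0.01,0,0,0,1],[-0.015,0.058,-0.02,0,0,0,1],[-0.025,0.096,-0.03,0,0,1,1],[-0.03,0.134,-0.04,0,0,2,1],[-0.025,0.172,-0.05,0,0,3,1]]'
python3 -c "
from h import *
to(.39,-.225,.25,5.5)"
```

```text
[468.7 232.5  11. ] [136.1 172.  136.4 172.1]
time_s: 25.77
tcp_pos: [0.4598, 0.1063, 0.2624]
orientation: [0.999, 0.047, -0.002, 0.001]
contact_force: [0.7, -0.1, 0.7]
gripper_width: 0.0853
t 25.7667 tcp [459.8 106.3 262.4] yaw 5.4 shift mm [-100.5  323.3   13.1] turnz -0.1 tiltfix deg [0.1 0.2 0. ] q7 -0.46
```

```bash
python3 -m creep '[[0,0.03,0,0,0,0,1],[0,0.07,0,0,0,0,1],[0,0.11,0,0,0,0,1],[0,0.15,0,0,0,0,1],[0,0.19,0,0,0,0,1]]'
python3 -m creep '[[-0.02,0.035,0,0,0,0,1],[-0.045,0.07,0,0,0,0,1],[-0.075,0.1,0,0,0,0,1],[-0.09,0.12,0,0,0,0,1],[-0.1,0.128,0,0,0,0,1]]'
python3 -m creep '[[0,0,0,0,0,0,1],[0,0,0,0,0,0,1],[0,0,0,0,0,0,1],[0,0,0,0,0,0,1],[0,0,0,0,0,0,1]]'
python3 - <<'E'
from h import *
C=cam("wrist"); cv2.imwrite("pics/w13.png",C["img"])
P=cloud(C); near=(abs(P[...,0]-.44)<.12)&(abs(P[...,1]+.265)<.11)
q=P[near&(P[...,2]>.02)&(P[...,2]<.028)&(P[...,0]<.45)]; print("grey",rect(q),np.median(q[:,2]))
q=P[near&(P[...,2]>.070)&(P[...,2]<.085)]; print("knob",len(q),rect(q))
to(.3915,-.267,.1,5.5)
E
```

```text
time_s: 26.18
tcp_pos: [0.479, -0.083, 0.2621]
orientation: [0.999, 0.047, -0.001, -0.0]
contact_force: [0.9, 0.2, 0.2]
gripper_width: 0.0851
time_s: 26.6
tcp_pos: [0.3888, -0.2212, 0.2617]
orientation: [0.999, 0.044, -0.002, -0.0]
contact_force: [0.8, -0.3, -0.4]
gripper_width: 0.0853
time_s: 27.02
tcp_pos: [0.3932, -0.216, 0.2629]
orientation: [0.999, 0.048, -0.0, -0.0]
contact_force: [0.3, -0.7, -0.3]
gripper_width: 0.0851
grey (array([ 392. , -266.3]), 60.1, 129.2, 95.1) 0.024917204274330695
knob 518 (array([ 499.7, -256.3]), 20.9, 21.3, 8.1)
t 27.0667 tcp [ 393.2 -216.1  262.9] yaw 5.5 shift mm [ -6.5  50.5 162.9] turnz 0.0 tiltfix deg [-0.  0.  0.] q7 0.34
```

View pics/w13.png

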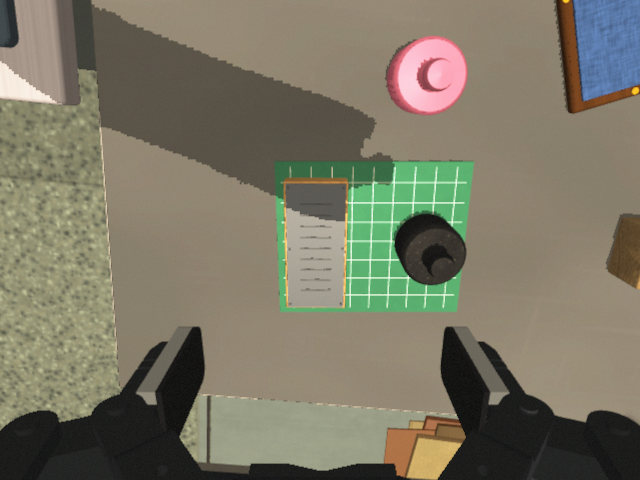

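Grey block (316,245) and weight (430,250) both lie on the mat, side by side. Regrasping the grey block.

```bash
python3 -m creep '[[-0.001,0.018,0.03,0,0,0.4,1],[-0.003,0.036,0.06,0,0,0.4,1],[-0.006,0.05,0.1,0,0,0.4,1],[-0.006,0.05,0.14,0,0,0.4,1],[-0.006,0.05,0.165,0,0,0.4,1]]'
python3 -m creep '[[0,0,0,0,0,0,1],[0,0,0,0,0,0,1],[0,0,0,0,0,0,1],[0,0,0,0,0,0,1],[0,0,0,0,0,0,1]]'
python3 -c "
from h import *
to(.392,-.2665,.004,5.1)"
```

```text
time_s: 27.48
tcp_pos: [0.3903, -0.267, 0.0949]
orientation: [0.999, 0.043, -0.001, -0.001]
contact_force: [-0.9, 0.5, -0.0]
gripper_width: 0.0854
time_s: 27.9
tcp_pos: [0.3924, -0.2678, 0.0998]
orientation: [0.999, 0.044, 0.001, 0.001]
contact_force: [-0.5, -0.6, -0.1]
gripper_width: 0.0854
t 27.9 tcp [ 392.4 -267.8   99.8] yaw 5.0 shift mm [-0.5 -1.5 95.8] turnz -0.1 tiltfix deg [ 0.1 -0.1  0. ] q7 0.24
```

```bash
python3 -m creep '[[0,-0.001,0.025,0,0,0,1],[0,-0.001,0.05,0,0,0,1],[0,-0.001,0.075,0,0,0,1],[0,-0.001,0.088,0,0,0,1],[0,-0.001,0.095,0,0,0,1]]'
python3 -m creep '[[0,0,0,0,0,0,0.9],[0,0,0,0,0,0,0.82],[0,0,0,0,0,0,0.76],[0,0,0,0,0,0,0.72],[0,0,0,0,0,0,0.69]]'
python3 -m creep '[[0,0,0,0,0,0,0.66],[0,0,0,0,0,0,0.5],[0,0,0,0,0,0,0],[0,0,0,0,0,0,0],[0,0,0,0,0,0,0]]'
python3 -m creep '[[0,0,0,0,0,0,0],[0,0,-0.003,0,0,0,0],[0,0,-0.008,0,0,0,0],[0,0,-0.02,0,0,0,0],[0,0,-0.04,0,0,0,0]]'
python3 -m creep '[[0,0,-0.02,0,0,0,0],[0,0,-0.045,0,0,0,0],[0,0,-0.07,0,0,0,0],[0,0,-0.09,0,0,0,0],[0,0,-0.1,0,0,0,0]]'
python3 -c "
from h import *
to(.626,-.0135,.15,22.4)"
```

```text
time_s: 28.32
tcp_pos: [0.3914, -0.2663, 0.0025]
orientation: [0.999, 0.044, -0.0, 0.0]
contact_force: [-0.0, 0.5, 0.3]
gripper_width: 0.0854
time_s: 28.73
tcp_pos: [0.3919, -0.2668, 0.0043]
orientation: [0.999, 0.044, 0.001, 0.001]
contact_force: [0.2, 0.2, 6.4]
gripper_width: 0.0593
time_s: 29.15
tcp_pos: [0.3918, -0.2668, 0.0045]
orientation: [0.999, 0.044, 0.001, 0.001]
contact_force: [-1.4, 1.2, 13.1]
gripper_width: 0.0586
time_s: 29.57
tcp_pos: [0.3904, -0.2658, 0.0428]
orientation: [0.999, 0.044, -0.001, -0.001]
contact_force: [-0.2, -0.1, -1.0]
gripper_width: 0.059
time_s: 29.98
tcp_pos: [0.3918, -0.2666, 0.1459]
orientation: [0.999, 0.044, 0.001, 0.001]
contact_force: [0.9, 0.8, -1.9]
gripper_width: 0.059
t 29.9833 tcp [ 391.8 -266.6  145.9] yaw 5.0 shift mm [ 255.4 -231.7   -3.9] turnz -17.4 tiltfix deg [ 0.1 -0.1  0. ] q7 0.29
```

```bash
python3 -m creep '[[0.012,-0.011,0,0,0,-1,0],[0.036,-0.033,0,0,0,-4,0],[0.062,-0.056,0,0,0,-7,0],[0.088,-0.08,0,0,0,-11,0],[0.114,-0.104,0,0,0,-14,0]]'
python3 -c "
from h import *
to(.626,-.0135,.15,22.4)"
```

```text
time_s: 30.4
tcp_pos: [0.4963, -0.1517, 0.1437]
orientation: [0.986, 0.166, 0.0, 0.0]
contact_force: [0.1, -0.5, -3.2]
gripper_width: 0.0585
t 30.4 tcp [ 496.3 -151.7  143.7] yaw 19.2 shift mm [167.9 -88.   -6.4] turnz -3.2 tiltfix deg [ 0.  0. -0.] q7 0.2
```

```bash
python3 -m creep '[[0.032,-0.017,0,0,0,-1,0],[0.064,-0.034,0,0,0,-2,0],[0.096,-0.05,0,0,0,-3.2,0],[0.125,-0.065,0,0,0,-3.2,0],[0.148,-0.078,0,0,0,-3.2,0]]'
python3 -m creep '[[0.012,-0.006,0,0,0,0,0],[0.019,-0.01,0.01,0,0,0,0],[0.019,-0.01,0.03,0,0,0,0],[0.019,-0.01,0.05,0,0,0,0],[0.019,-0.01,0.05,0,0,0,0]]'
python3 -m creep '[[0,0,0,0,0,0,0],[0,0,0,0,0,0,0],[0,0,0,0,0,0,0],[0,0,0,0,0,0,0],[0,0,0,0,0,0,0]]'
python3 - <<'E'
from h import *
C=cam("wrist"); cv2.imwrite("pics/w14.png",C["img"]); to(.626,-.0135,.0135,22.4)
E
```

```text
time_s: 30.82
tcp_pos: [0.6115, -0.0283, 0.1435]
orientation: [0.981, 0.193, 0.0, -0.0]
contact_force: [1.4, -1.0, -1.9]
gripper_width: 0.0586
time_s: 31.23
tcp_pos: [0.6207, -0.0162, 0.089]
orientation: [0.981, 0.192, -0.004, -0.0]
contact_force: [-0.8, -1.1, -2.6]
gripper_width: 0.0585
time_s: 31.65
tcp_pos: [0.6245, -0.0145, 0.094]
orientation: [0.981, 0.193, 0.001, 0.0]
contact_force: [0.3, -0.9, -1.5]
gripper_width: 0.0585
t 31.7 tcp [624.4 -14.5  93.8] yaw 22.2 shift mm [ 1.8 -0.3 80.3] turnz -0.2 tiltfix deg [ 0.  -0.1 -0. ] q7 -0.03
```

View pics/w14.png

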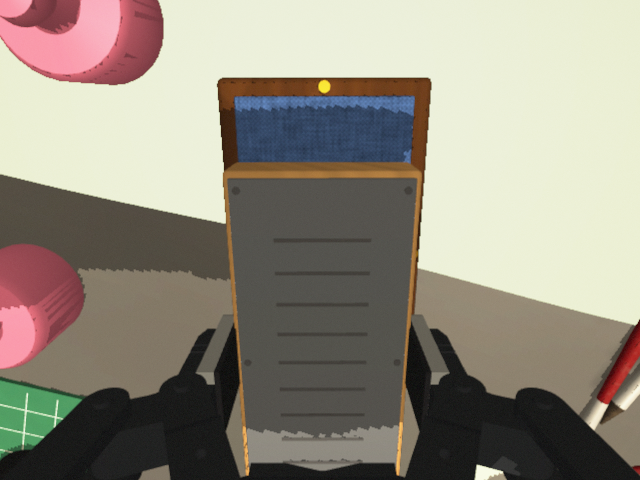

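Grey block is square above the bed (felt edges 235..414 px, bed dot at (324,86)). Lowering.

```bash
python3 -m creep '[[0.001,0,0.02,0,0,0,0],[0.002,0,0.04,0,0,-0.2,0],[0.002,0,0.06,0,0,-0.2,0],[0.002,0,0.07,0,0,-0.2,0],[0.002,0,0.074,0,0,-0.2,0]]'
python3 -m creep '[[0,0,0.001,0,0,0,0],[0,0,0.002,0,0,0,0],[0,0,0.003,0,0,0,0],[0,0,0.0035,0,0,0,0],[0,0,0.0035,0,0,0,0]]'
python3 -m creep '[[0,0,0.0005,0,0,0,0],[0,0,0.001,0,0,0,0],[0,0,0.0015,0,0,0,0],[0,0,0.002,0,0,0,0],[0,0,0.002,0,0,0,0]]'
```

```text
time_s: 32.12
tcp_pos: [0.625, -0.0137, 0.0176]
orientation: [0.981, 0.194, -0.001, -0.0]
contact_force: [0.4, 0.6, -1.8]
gripper_width: 0.0584
time_s: 32.53
tcp_pos: [0.6263, -0.0136, 0.0162]
orientation: [0.981, 0.194, 0.0, 0.0]
contact_force: [0.1, -1.0, -1.6]
gripper_width: 0.0587
time_s: 32.95
tcp_pos: [0.6259, -0.0136, 0.0137]
orientation: [0.981, 0.194, 0.0, 0.0]
contact_force: [-0.6, -0.4, 0.5]
gripper_width: 0.0584
```

```bash
python3 -m creep '[[0,0,0.0003,0,0,0,0],[0,0,0.0005,0,0,0,0],[0,0,0.0008,0,0,0,0],[0,0,0.0008,0,0,0,0],[0,0,0.0008,0,0,0,0]]'
python3 -m creep '[[0,0,0,0,0,0,0.71],[0,0,0,0,0,0,0.74],[0,0,0,0,0,0,0.78],[0,0,0,0,0,0,0.82],[0,0,0,0,0,0,0.84]]'
python3 -m creep '[[0,0,-0.01,0,0,0,0.84],[0,0,-0.03,0,0,0,0.84],[0,0,-0.06,0,0,0,0.9],[0,0,-0.1,0,0,0,1],[0,0,-0.14,0,0,0,1]]'
python3 -m creep '[[0,-0.01,-0.04,0,0,0,1],[0,-0.03,-0.08,0,0,0,1],[0,-0.045,-0.11,0,0,0,1],[0,-0.045,-0.11,0,0,0,1],[0,-0.045,-0.11,0,0,0,1]]'
python3 - <<'E'
from h import *; import pickle
C=cam("wrist"); cv2.imwrite("pics/w15.png",C["img"]); pickle.dump(C,open("w15.pkl","wb"))
P=cloud(C); near=(abs(P[...,0]-.627)<.11)&(abs(P[...,1]+.01)<.12)
q=P[near&(P[...,2]>.030)&(P[...,2]<.038)]; print("grey",rect(q),np.median(q[:,2]))
h,s,v=hsv(C); m=(h>100)&(h<125)&(s>70)&near; m=cv2.morphologyEx(m.astype(np.uint8),cv2.MORPH_OPEN,np.ones((3,3)))>0
uv=np.argwhere(m)[:,::-1]; print("felt",rect(onz(C,uv,.012)))
to(.5,-.2563,.25)
E
```

```text
time_s: 33.37
tcp_pos: [0.626, -0.0136, 0.0136]
orientation: [0.981, 0.194, 0.0, 0.0]
contact_force: [-4.0, -0.4, 8.9]
gripper_width: 0.0586
time_s: 33.78
tcp_pos: [0.6259, -0.0136, 0.0126]
orientation: [0.981, 0.194, -0.0, -0.0]
contact_force: [0.2, -0.6, 0.4]
gripper_width: 0.0716
time_s: 34.2
tcp_pos: [0.6252, -0.0134, 0.1544]
orientation: [0.981, 0.195, -0.001, -0.0]
contact_force: [1.1, 0.3, 0.4]
gripper_width: 0.0853
time_s: 34.62
tcp_pos: [0.6093, 0.0296, 0.2659]
orientation: [0.981, 0.195, 0.002, 0.0]
contact_force: [0.4, -1.2, -0.3]
gripper_width: 0.0854
grey (array([626.5, -13.5]), 60.0, 129.9, 112.5) 0.033881744234038946
felt (array([625.9, -13.7]), 91.5, 170.3, 112.4)
t 34.6667 tcp [608.7  28.2 263.9] yaw 22.5 shift mm [-209.2  221.4   13.8] turnz None tiltfix deg [ 0.1 -0.1 -0. ] q7 0.01
```

View pics/w15.png

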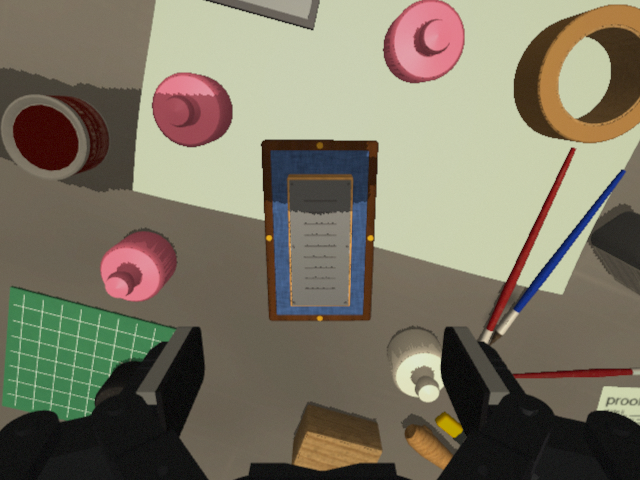

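Grey block lies flat on the bed at (320,240), aligned and within 1 mm of the felt centre. Back to the weight.

```bash
python3 -m creep '[[-0.018,0.014,0,0,0,0,1],[-0.046,0.038,0,0,0,0,1],[-0.074,0.062,0,0,0,0,1],[-0.102,0.086,0,0,0,0,1],[-0.13,0.11,0,0,0,0,1]]'
python3 -m creep '[[-0.028,0.024,0.01,0,0,0,1],[-0.056,0.048,0.03,0,0,0,1],[-0.076,0.068,0.05,0,0,0,1],[-0.078,0.07,0.07,0,0,0,1],[-0.078,0.07,0.07,0,0,0,1]]'
python3 -m creep '[[0,0,0,0,0,0,1],[0,0,0,0,0,0,1],[0,0,0,0,0,0,1],[0,0,0,0,0,0,1],[0,0,0,0,0,0,1]]'
python3 - <<'E'
from h import *
C=cam("wrist"); cv2.imwrite("pics/w16.png",C["img"]); P=cloud(C); near=(abs(P[...,0]-.50)<.06)&(abs(P[...,1]+.256)<.06)
for lo,hi in ((.070,.085),(.074,.085),(.05,.058)): 
    q=P[near&(P[...,2]>lo)&(P[...,2]<hi)]; print(len(q),rect(q),np.percentile(q[:,2],[50,95]))
to(.5,-.2563,.014)
E
```

```text
time_s: 35.08
tcp_pos: [0.5286, -0.1254, 0.2613]
orientation: [0.981, 0.194, -0.001, -0.0]
contact_force: [0.2, -1.1, 0.5]
gripper_width: 0.0853
time_s: 35.5
tcp_pos: [0.4808, -0.2203, 0.1883]
orientation: [0.981, 0.192, -0.004, -0.002]
contact_force: [0.2, 0.1, -0.2]
gripper_width: 0.0853
time_s: 35.92
tcp_pos: [0.4859, -0.217, 0.1935]
orientation: [0.981, 0.195, 0.001, 0.0]
contact_force: [-0.6, -0.6, 0.0]
gripper_width: 0.0854
779 (array([ 500.3, -255.8]), 21.0, 21.3, 63.2) [0.07540113 0.07690816]
628 (array([ 500.4, -256.5]), 19.9, 20.2, 138.8) [0.07567987 0.07698907]
254 (array([ 498.4, -252.1]), 17.8, 33.6, 38.7) [0.05311862 0.05697683]
t 35.9667 tcp [ 485.6 -217.2  193.4] yaw 22.5 shift mm [ -1.8  41.5 179.4] turnz None tiltfix deg [ 0. -0. -0.] q7 0.45
```

View pics/w16.png

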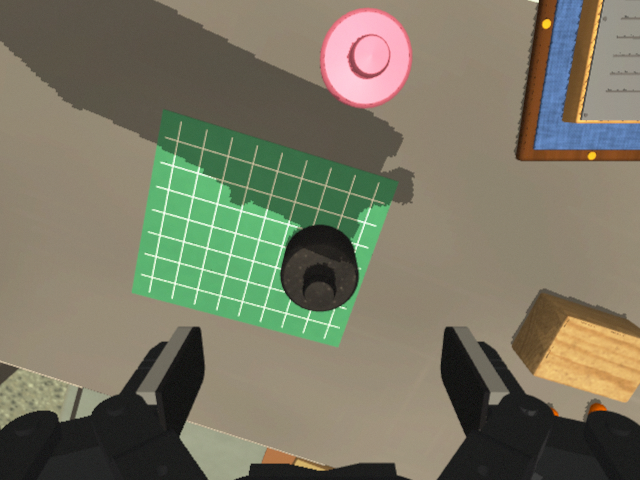

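The black weight stands alone on the mat at (319,270), centre (500.4, −256.2). Grasping it.

```bash
python3 -m creep '[[0,0.02,0,0,0,0,1],[-0.001,0.041,0.01,0,0,0,1],[-0.001,0.041,0.03,0,0,0,1],[-0.001,0.041,0.05,0,0,0,1],[-0.001,0.041,0.07,0,0,0,1]]'
python3 -m creep '[[0,0,0.02,0,0,0,1],[0,0,0.02,0,0,0,1],[0,0,0.02,0,0,0,1],[0,0,0.02,0,0,0,1],[0,0,0.02,0,0,0,1]]'
python3 -c "
from h import *
to(.5004,-.2562,.0185)"
```

```text
time_s: 36.38
tcp_pos: [0.5002, -0.2562, 0.1224]
orientation: [0.981, 0.194, 0.0, 0.0]
contact_force: [-0.3, 0.2, -0.3]
gripper_width: 0.0854
time_s: 36.8
tcp_pos: [0.5008, -0.2561, 0.1042]
orientation: [0.981, 0.194, 0.001, 0.001]
contact_force: [-0.0, 0.6, -0.4]
gripper_width: 0.0853
t 36.8 tcp [ 500.8 -256.1  104.2] yaw 22.4 shift mm [-0.5 -0.2 85.7] turnz None tiltfix deg [ 0.1 -0.1  0. ] q7 0.43
```

```bash
python3 -m creep '[[0,0,0.025,0,0,0,1],[0,0,0.05,0,0,0,1],[0,0,0.07,0,0,0,1],[0,0,0.08,0,0,0,1],[0,0,0.086,0,0,0,1]]'
python3 -m creep '[[0,0,0,0,0,0,0.85],[0,0,0,0,0,0,0.78],[0,0,0,0,0,0,0.73],[0,0,0,0,0,0,0.7],[0,0,0,0,0,0,0.6]]'
python3 -m creep '[[0,0,0,0,0,0,0],[0,0,0,0,0,0,0],[0,0,0,0,0,0,0],[0,0,0,0,0,0,0],[0,0,0,0,0,0,0]]'
python3 -m creep '[[0,0,-0.004,0,0,0,0],[0,0,-0.015,0,0,0,0],[0,0,-0.03,0,0,0,0],[0,0,-0.05,0,0,0,0],[0,0,-0.07,0,0,0,0]]'
python3 -m creep '[[0,0,-0.02,0,0,0,0],[0,0,-0.04,0,0,0,0],[0,0,-0.06,0,0,0,0],[0,0,-0.07,0,0,0,0],[0,0,-0.07,0,0,0,0]]'
python3 - <<'E'
from h import *
to(.6265,-.0135,.16); S=cam("side"); crop(S,300,130,430,260,4.5,"s17.png")
E
```

```text
time_s: 37.22
tcp_pos: [0.4998, -0.2559, 0.0164]
orientation: [0.981, 0.194, -0.0, -0.0]
contact_force: [0.5, 0.2, -0.8]
gripper_width: 0.0856
time_s: 37.63
tcp_pos: [0.5, -0.2565, 0.0183]
orientation: [0.981, 0.194, 0.0, 0.001]
contact_force: [-3.4, 0.5, 10.9]
gripper_width: 0.0578
time_s: 38.05
tcp_pos: [0.5001, -0.2565, 0.0183]
orientation: [0.981, 0.194, 0.0, 0.001]
contact_force: [-3.1, 1.0, 11.0]
gripper_width: 0.0577
time_s: 38.47
tcp_pos: [0.499, -0.2555, 0.0875]
orientation: [0.981, 0.195, -0.001, -0.001]
contact_force: [-0.2, -0.2, -9.4]
gripper_width: 0.0575
time_s: 38.88
tcp_pos: [0.5007, -0.2562, 0.1591]
orientation: [0.981, 0.194, 0.001, 0.001]
contact_force: [0.5, -0.1, -8.4]
gripper_width: 0.0576
t 38.8833 tcp [ 500.7 -256.2  159.1] yaw 22.4 shift mm [ 208.8 -176.4   -0.8] turnz None tiltfix deg [ 0.1 -0.1  0. ] q7 0.47
```

View pics/s17.png

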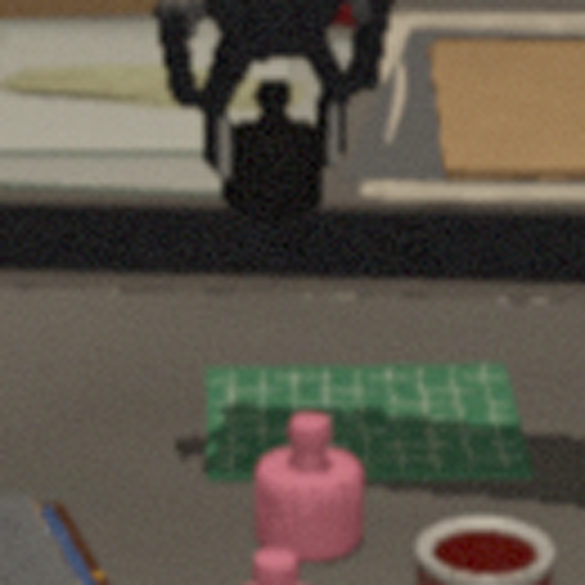

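The weight hangs upright in the jaws (crop 272,150). Carrying it to the bed.

```bash
python3 -m creep '[[0.01,-0.008,0,0,0,0,0],[0.028,-0.024,0,0,0,0,0],[0.048,-0.041,0,0,0,0,0],[0.068,-0.058,0,0,0,0,0],[0.088,-0.075,0,0,0,0,0]]'
python3 -m creep '[[0.02,-0.017,0,0,0,0,0],[0.04,-0.034,0,0,0,0,0],[0.06,-0.051,0,0,0,0,0],[0.08,-0.068,0,0,0,0,0],[0.096,-0.081,0,0,0,0,0]]'
python3 -c "
from h import *
to(.6265,-.0135,.1)"
```

```text
time_s: 39.35
tcp_pos: [0.5521, -0.1514, 0.155]
orientation: [0.981, 0.194, -0.001, -0.001]
contact_force: [-0.0, -1.1, -8.8]
gripper_width: 0.0575
time_s: 39.77
tcp_pos: [0.6102, -0.0384, 0.1549]
orientation: [0.981, 0.195, -0.001, -0.001]
contact_force: [0.4, -0.2, -8.6]
gripper_width: 0.0578
t 39.7667 tcp [610.2 -38.4 154.9] yaw 22.5 shift mm [ 24.7 -16.6  54.8] turnz None tiltfix deg [-0.1  0.1 -0. ] q7 0.08
```

```bash
python3 -m creep '[[0.015,-0.011,0,0,0,0,0],[0.023,-0.018,0.01,0,0,0,0],[0.024,-0.019,0.03,0,0,0,0],[0.024,-0.019,0.05,0,0,0,0],[0.024,-0.019,0.06,0,0,0,0]]'
python3 -m creep '[[0,0,0.01,0,0,0,0],[0,0,0.02,0,0,0,0],[0,0,0.02,0,0,0,0],[0,0,0.02,0,0,0,0],[0,0,0.02,0,0,0,0]]'
python3 -c "
from h import *
to(.6265,-.0135,.0495)"
```

```text
time_s: 40.18
tcp_pos: [0.6229, -0.0151, 0.0924]
orientation: [0.981, 0.195, -0.003, -0.0]
contact_force: [-0.9, -0.7, -9.0]
gripper_width: 0.0574
time_s: 40.6
tcp_pos: [0.6259, -0.0149, 0.0774]
orientation: [0.981, 0.194, 0.001, 0.0]
contact_force: [-0.7, 0.4, -8.5]
gripper_width: 0.0575
t 40.6 tcp [625.9 -14.9  77.4] yaw 22.4 shift mm [ 1.  -1.1 27.9] turnz None tiltfix deg [ 0.  -0.1 -0. ] q7 -0.01
```

```bash
python3 -m creep '[[0.001,-0.001,0.008,0,0,0,0],[0.001,-0.001,0.015,0,0,0,0],[0.001,-0.001,0.02,0,0,0,0],[0.001,-0.001,0.024,0,0,0,0],[0.001,-0.001,0.026,0,0,0,0]]'
python3 -m creep '[[0,0,0.0005,0,0,0,0],[0,0,0.001,0,0,0,0],[0,0,0.0015,0,0,0,0],[0,0,0.0015,0,0,0,0],[0,0,0.0015,0,0,0,0]]'
```

```text
time_s: 41.02
tcp_pos: [0.6255, -0.0136, 0.0498]
orientation: [0.981, 0.194, -0.001, -0.0]
contact_force: [-0.5, -0.8, -9.0]
gripper_width: 0.0574
time_s: 41.43
tcp_pos: [0.6261, -0.0136, 0.0495]
orientation: [0.981, 0.194, 0.0, 0.0]
contact_force: [-0.6, 0.4, -7.8]
gripper_width: 0.0572
```

```bash
python3 -m creep '[[0,0,0.0005,0,0,0,0],[0,0,0.0007,0,0,0,0],[0,0,0.001,0,0,0,0],[0,0,0.001,0,0,0,0],[0,0,0.001,0,0,0,0]]'
```

```text
time_s: 41.85
tcp_pos: [0.6261, -0.0136, 0.0494]
orientation: [0.981, 0.194, 0.0, 0.0]
contact_force: [-3.6, -0.5, 6.0]
gripper_width: 0.0575
```

Contact (6 N). Release and rise.

```bash
python3 -m creep '[[0,0,0,0,0,0,0.72],[0,0,0,0,0,0,0.8],[0,0,0,0,0,0,0.9],[0,0,0,0,0,0,1],[0,0,0,0,0,0,1]]'
python3 -m creep '[[0,0,0,0,0,0,1],[0,0,-0.01,0,0,0,1],[0,0,-0.03,0,0,0,1],[0,0,-0.06,0,0,0,1],[0,0,-0.1,0,0,0,1]]'
python3 -m creep '[[0,0,-0.03,0,0,0,1],[0,-0.01,-0.07,0,0,0,1],[0,-0.03,-0.1,0,0,0,1],[0,-0.045,-0.12,0,0,0,1],[0,-0.045,-0.12,0,0,0,1]]'
python3 - <<'E'
from h import *
C=cam("wrist"); cv2.imwrite("pics/w18.png",C["img"])
P=cloud(C); near=(abs(P[...,0]-.627)<.11)&(abs(P[...,1]+.01)<.12)
for n,lo,hi in (("grey",.030,.038),("knob",.1,.115)):
    q=P[near&(P[...,2]>lo)&(P[...,2]<hi)]; print(n,rect(q),np.median(q[:,2]))
S=cam("side"); cv2.imwrite("pics/s18.png",S["img"]); to(.5,-.3,.3)
E
```

```text
time_s: 42.27
tcp_pos: [0.6262, -0.0135, 0.0483]
orientation: [0.981, 0.194, 0.0, -0.0]
contact_force: [-0.8, 0.6, -0.3]
gripper_width: 0.0853
time_s: 42.68
tcp_pos: [0.6244, -0.0137, 0.1479]
orientation: [0.981, 0.195, -0.002, -0.001]
contact_force: [-0.2, -1.1, 0.2]
gripper_width: 0.0853
time_s: 43.1
tcp_pos: [0.6095, 0.0328, 0.2745]
orientation: [0.98, 0.197, 0.004, -0.001]
contact_force: [0.3, 2.0, 0.2]
gripper_width: 0.0852
grey (array([626.6, -13.5]), 59.9, 130.0, 112.5) 0.03384854309590721
knob (array([626.2, -13.3]), 21.4, 22.3, 58.0) 0.10629816063274994
t 43.2 tcp [608.8  28.6 269.7] yaw 22.5 shift mm [-226.2  262.   -30.5] turnz None tiltfix deg [ 0.1 -0.1  0. ] q7 0.03
```

View pics/w18.png

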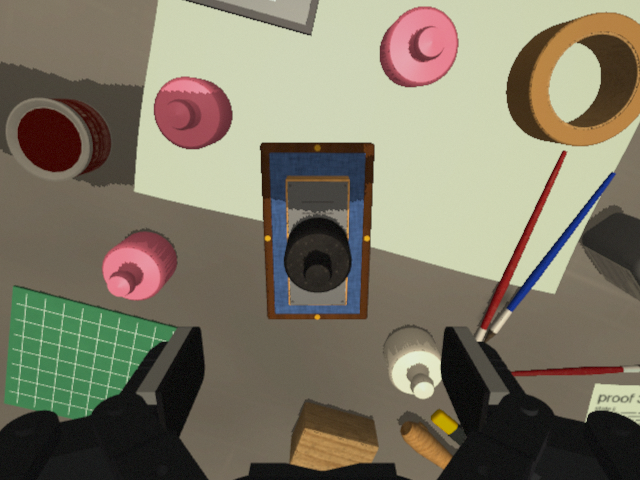

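View pics/s18.png

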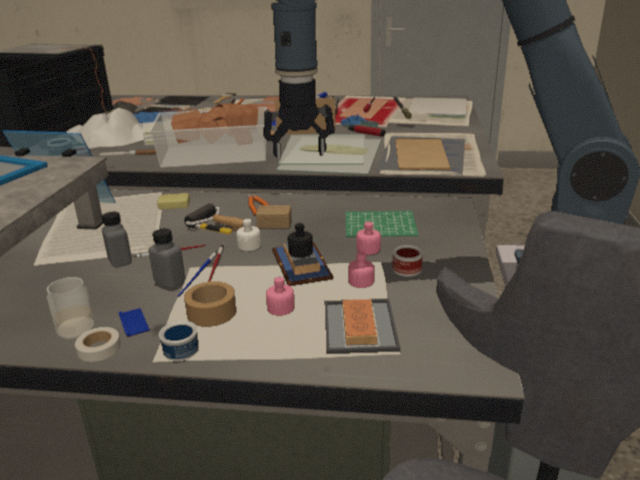

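The weight stands on the middle of the grey block (317,255). In the side view the copper block sits in the galley (360,322), and the tin (407,260) and sanding block (273,216) are at their starting pixels. Settle, then hand in.

```bash
python3 -m creep '[[0,0,0,0,0,0,1],[0,0,0,0,0,0,1],[0,0,0,0,0,0,1],[0,0,0,0,0,0,1],[0,0,0,0,0,0,1]]'
python3 -c "
from rig import ctrl
print(ctrl.sign_off())"
```

```text
time_s: 43.62
tcp_pos: [0.6087, 0.0276, 0.2676]
orientation: [0.981, 0.194, -0.001, -0.0]
contact_force: [-0.5, -0.6, -0.1]
gripper_width: 0.0854
the job is handed in; nothing more can be done
None
```

The job is done and handed in at 43.6 s, in the order asked: weight to the mat, grey block beside it, copper block into the galley, grey block onto the bed, and the weight back on the grey block.

**Last checks**
- **Copper block:** flat in the galley at (469.5, 233.5) mm, yaw 98.4°, about 1 mm from the galley centre measured off its rim.
- **Grey block:** flat on the bed at (626.6, −13.5) mm, yaw 112.5°, less than 1 mm from the felt centre and aligned with the bed.
- **Weight:** upright at (626.2, −13.3) mm, on the middle of the grey block.
- **Left alone:** the red tin, sanding block and pink and white look-alikes show at their starting places in the last side view. I compared these by eye and did not measure them again.

**What disagreed or was rough**
- **Heights:** the first two-view estimates were off by as much as 17 mm for one grey-block corner and about 14 mm for the weight's knob, because the top-view pixels were coarse. I used the depth readings instead, which matched the stated heights.
- **Copper block position:** my first estimate of its place on the bed was about 2.5 mm from the later ones, because the wrist was still moving. Once the grey block was off, two readings agreed, and I saw no sign that it had shifted.
- **Galley centre:** estimates spread by about 4 mm along its length. The final rim check, taken after placing, settled it.
- **Forces:** setting the grey block on the mat reached 25 N at the wrist, the highest reading at the end of any move.

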